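# Load the water-sample reader and close its cover with the square-drive handle

## Robot

A 6-joint arm with a two-finger parallel gripper is mounted at the origin on the work surface. World frame = base frame: x ahead of the robot, y to its left, z up, the work surface at z = 0. Lengths are in mm, angles in rad, forces in N, time in s.
With the tool pointing down it reaches from about 425 to 950 mm from the base axis. Payload 3.5 kg.
Tool frame: the origin (TCP) lies on the centre line of the jaws, within the pads' length; the fingertips stand finger_overhang ahead of it and the grasp point (between the pads) lies 3 mm ahead of it (finger_overhang is the distance from the TCP to the fingertips, in mm); y points along the fingers, x is the direction in which the jaws open and shut, and the axes are right-handed (so a half turn about y gives the same grasp; the last joint's range is limited). The gripper opens to 85 mm and grips with 20 to 120 N. Pads are 22 mm wide; open, the fingers measure 114 mm over their backs; the gripper's body (76 mm by 85 mm) begins 54 mm behind the grasp point. The pads swing forward as they close: fully open they stand 13 mm farther back than shut.
Start: joints at [0.997, 0.286, 1.577, -0, 1.279, -0.15], TCP at [277.542, 615.286, 253.325] pointing down, gripper open.
Joint ranges: [-2.77, 2.77], [-0.9, 2.22], [0.21, 2.48], [-1.53, 4.67], [0.24, 2.81], [-2.84, 2.84]. Speed limits (rad/s): [2.79, 2.79, 3.14, 3.14, 3.14, 3.14].

## Interface

Orientations are given as a unit quaternion [x, y, z, w].
In Python, from plant import observe, get_image, calibration, sign_off, finger_overhang gives the robot as it stands. The module is installed in compiled form; this text tells all that it offers.
- The arm moves only by the shell command python3 -m inch 'ROWS' [FORCE]. ROWS is JSON, a list of rows, each an object of numbers: "tx", "ty", "tz": the shift along the tool's x, y, z in cm; "twist": the turn about the tool's y in degrees; "hand": the opening, from 0 (shut) to 1 (fully open). In form: [{"tx": .., "ty": .., "tz": .., "twist": .., "hand": ..}, ...]. A call has 1 to 10 rows; each row shifts and turns the pose as measured when the row begins, along the tool's axes as they then stand; what a row does not reach is not made up. A row lasts 1/12 s, in which the tool goes at most 41.7 mm and 7.16 degrees, less where a joint would pass 70% of its speed; a pose out of reach is approached as far as the arm can. A call is refused whole if a number of a shift passes 4.17 or a number of a turn 7.16, either way. A call with a gripper value outside its range is refused whole. The fingers move at their own pace and stop on an object; FORCE is the grip in N (left out, the last holds). Time passes only in rows, so rows that do not move let the fingers close. It gives the time, the measured TCP pose, the force and the opening at its end, in the units of the state.
- observe(): the state, without advancing time (a new reading comes with each control period).
- get_image(name): name is "side" or "top" or "wrist"; returns (picture, depth): 384x512x3 uint8, red, green, blue; 384x512 float32, mm along the optical axis (not along the pixel's ray), 0 where there is no reading.
- calibration(name): a dict with "intrinsics" (3x3 intrinsics, pixels), "R" (3x3) and "t" (3): a world point X has camera coordinates R X + t; the wrist camera has in their place "T_tool_cam" (4x4, takes a point from camera to tool coordinates, whose origin is the TCP and whose axes are the tool frame's). Camera axes: x right, y down, z forward; pixel columns grow to the right and rows downward; lengths in mm; the calibration is good to about 2 mm. A picture is of the moment at which its call begins: read the wrist's pose just before it. calibration takes no time and is no camera call.
- sign_off(): hands the job in, once; it reports no verdict.
The state is a dict: "clock": time; "joints": joint angles; "qvel": joint speeds; "tau": joint torques, N m; "eef_pos": TCP position; "tcp_rot": TCP orientation; "wrist_force": force on the tool from outside, world axes, zero at the start; "moment": the same for the moment, N m; "gripper_width": opening from 0.0 (shut) to 1.0 (fully open).
Only numpy, scipy, OpenCV 4.12 (cv2) and the standard library are available. Lean on these libraries where they do the work, as an engineer would, in place of code of your own. Each camera call takes 0.05 s, during which the arm holds its last target. There are 200 camera calls.

## Task

Put the two green-capped vials into the two wells of the grey sample reader, one in each, fully home. Then fit the orange handle fully down onto the reader's square spindle and, gripping the handle, turn it until the amber cover is fully shut over the vials; leave the handle on the spindle and let go. Leave the black-capped vials in the rack.

Things in the scene. Friction and masses are not known exactly. Their poses are not given: they have to be found in the camera images.
- reader: grey sample reader fixed to the table, a block 120 mm (its x) x 200 mm (its y) x 60 mm high with a 36 mm high black keypad ledge 45 mm deep along its -x side. Origin at the centre of the block's underside, on the table. The two wells and the spindle lie in one line along its y axis.
- well_inner (a point): centre of the mouth of the well nearer the spindle, on the block's flat top face (60 mm above the table), z up. Round, 26 mm diameter, 47 mm deep; a vial is home when its cap rests on the top face (vial origin 46 mm below this point). 60 mm from the spindle axis, along the reader's +y.
- well_outer (a point): the same for the other well, 110 mm from the spindle axis along the reader's +y, 50 mm from the inner well.
- spindle (a point): on the spindle axis at the flat round shoulder (34 mm) where the handle comes to rest, 92 mm above the table; z up. Above it stands the steel spindle, 14 mm square, 13 mm tall, then a tip 6 mm tall tapering to 10.5 mm square. Turns with the cover: x points from the spindle along the cover plate; the square's faces are parallel to x and y.
- cover (a joint): angle of spindle and amber cover plate, rad: 0 wide open (plate about along the reader's +x), growing counter-clockwise from above to the stop at 1.45 (shut, over both wells). Plate 42 mm wide, reaches 130 mm from the axis, 84 to 90 mm above the table: clears the caps of seated vials by 4 mm. Stays where left (friction 0.06 N m). Starts at 0 to 0.35.
- handle: orange T handle standing bore down on the table. Origin: centre of its underside (mouth of the bore), z up. Square boss 36 x 36 x 22 mm high with a 15.5 mm square bore 22 mm deep, sides along x, y; on it a grip bar 80 (x) x 18 (y) x 24 mm high (22 to 46 mm above the origin). Fits the spindle four ways, 0.11 rad play; home with its underside on the shoulder. 60 to 110 g.
- rack: white vial rack fixed to the table, 200 mm (x) x 60 mm (y) x 30 mm high, origin at the centre of its underside. Four holes 20 mm deep in a row along its x, at -72, -24, 24 and 72 mm.
- vial_a: sealed glass vial, yellow sample, green cap. Origin at the centre of its underside, z up. Body 22 mm diameter x 46 mm, then cap 28 mm diameter x 20 mm (46 to 66 mm above the origin). 25 to 50 g. Starts upright in one of the rack's four holes, 10 mm above the table, cap free above the rack.
- vial_b: sealed glass vial, yellow sample, green cap. Origin at the centre of its underside, z up. Body 22 mm diameter x 46 mm, then cap 28 mm diameter x 20 mm (46 to 66 mm above the origin). 25 to 50 g. Starts upright in one of the rack's four holes, 10 mm above the table, cap free above the rack.
- vial_c: sealed glass vial, yellow sample, black cap. Origin at the centre of its underside, z up. Body 22 mm diameter x 46 mm, then cap 28 mm diameter x 20 mm (46 to 66 mm above the origin). 25 to 50 g. Starts upright in one of the rack's four holes, 10 mm above the table, cap free above the rack. Stays in the rack.
- vial_d: sealed glass vial, yellow sample, black cap. Origin at the centre of its underside, z up. Body 22 mm diameter x 46 mm, then cap 28 mm diameter x 20 mm (46 to 66 mm above the origin). 25 to 50 g. Starts upright in one of the rack's four holes, 10 mm above the table, cap free above the rack. Stays in the rack.
Mind the look-alikes: they are no part of the job. What is meant by the handle is not yellow, and is the smaller of those in its own colour. What is shaped like the vial_b but purple is not meant.

How it is judged (in metres and radians):
On the way, in this order (a step that is already met when the one before it is completed fails the run):
1. both green-capped vials are home in the wells (((horizontal distance between vial_a and well_inner below 0.004 m and z of vial_a in the frame of well_inner below -0.043 m and angle between vial_a's own z axis and vertical below 0.1 rad) or (horizontal distance between vial_a and well_outer below 0.004 m and z of vial_a in the frame of well_outer below -0.043 m and angle between vial_a's own z axis and vertical below 0.1 rad)) and ((horizontal distance between vial_b and well_inner below 0.004 m and z of vial_b in the frame of well_inner below -0.043 m and angle between vial_b's own z axis and vertical below 0.1 rad) or (horizontal distance between vial_b and well_outer below 0.004 m and z of vial_b in the frame of well_outer below -0.043 m and angle between vial_b's own z axis and vertical below 0.1 rad)) and linear speed of each of vial_a, vial_b, handle below 0.02 m/s), for 0.2 s.
2. the handle is fully down on the square spindle, the cover still open (horizontal distance between handle and spindle below 0.003 m and z of handle in the frame of spindle below 0.003 m and angle between handle's own z axis and vertical below 0.07 rad and value of joint cover below 0.6 rad), for 0.2 s.
3. the gripped handle turns the cover past half way (horizontal distance between handle and spindle below 0.003 m and z of handle in the frame of spindle below 0.003 m and angle between handle's own z axis and vertical below 0.07 rad and value of joint cover between 0.75 and 1.3 rad and contact force between the fingers and handle above 1 N), for 0.04 s.
4. the cover is fully shut (horizontal distance between handle and spindle below 0.003 m and z of handle in the frame of spindle below 0.003 m and angle between handle's own z axis and vertical below 0.07 rad and value of joint cover above 1.35 rad), for 0.2 s.
At the end, for the whole second after the job is handed in: each green-capped vial home in its own well (4 mm sideways, 3 mm depth, 0.1 rad tilt); handle on the spindle (3 mm sideways and in depth, 0.07 rad tilt); cover within 0.1 rad of its shut stop; all at rest (all of step 1 and all of step 4); the robot touches nothing.
It fails at once if a black-capped vial is taken from its place (moved over 20 mm) (distance of any of vial_c, vial_d from where it was at the start of the episode above 0.02 m).
It also fails if it takes over 72 s, if anything falls off the work surface, if the arm or the gripper's body presses on something with over 40 N, if the wrist force passes 120 N, or if a joint passes its speed limit or range.

## Working session

There is one attempt and no reset: what is moved stays moved. The work goes in short steps, Python scripts to look and compute and a shell command to move; the robot and the scene stay as the last step left them, time stands still between calls to the robot, and variables do not carry over. Pictures are saved under pics/ and viewed, on a budget of 10 in all, crops included, one or two more only if the job needs it, and the job is handed in when it is done.

```bash
mkdir -p pics; cat > h.py <<'E'
import numpy as np, cv2
from plant import observe, get_image, calibration, sign_off, finger_overhang
from scipy.spatial.transform import Rotation as Ro
def cam(n,o=None):
    c=calibration(n);K=np.array(c["intrinsics"])
    if n=="wrist":
        o=o or observe();T=np.array(c["T_tool_cam"]);Rt=Ro.from_quat(o["tcp_rot"]).as_matrix()
        Rwc=Rt@T[:3,:3];C=Rt@T[:3,3]+np.array(o["eef_pos"])
    else:
        R=np.array(c["R"]);Rwc=R.T;C=-R.T@np.array(c["t"])
    return K,Rwc,C
def plane(c,uv,z):
    K,R,C=c;uv=np.atleast_2d(uv).astype(float)
    d=(R@np.linalg.inv(K)@np.c_[uv,np.ones(len(uv))].T).T
    return C+d*((z-C[2])/d[:,2])[:,None]
def cloud(c,dep):
    K,R,C=c;v,u=np.indices(dep.shape)
    p=np.stack([(u-K[0,2])/K[0,0]*dep,(v-K[1,2])/K[1,1]*dep,dep],-1)
    return p@R.T+C
def proj(c,X):
    K,R,C=c;p=K@R.T@(np.array(X)-C);return p[:2]/p[2]
def save(n,im,s=1.5): cv2.imwrite("pics/"+n,cv2.resize(im[:,:,::-1],None,fx=s,fy=s,interpolation=cv2.INTER_CUBIC))
E
python3 - <<'E'
from h import *
o=observe();print(o,finger_overhang if not callable(finger_overhang) else finger_overhang())
for n in("top","side"):
    im,d=get_image(n);np.savez(n+".npz",im=im,d=d);save(n+"0.png",im);print(n,cam(n)[2],cam(n)[1].round(2).tolist())
print(calibration("wrist"), Ro.from_quat(o["tcp_rot"]).as_matrix().round(3))
E
```

```text
{'clock': 0.0, 'joints': array([ 9.97035037e-01,  2.87157108e-01,  1.57819546e+00,  2.60975376e-05,
        1.27860856e+00, -1.50007690e-01]), 'qvel': array([ 0.00018546, -0.00151864, -0.00189997,  0.00038505,  0.00230628,
       -0.00223739]), 'tau': array([-4.68334365e-04, -4.05963707e+01, -2.92638195e+01, -1.25567335e-04,
        5.62864836e-03,  1.26621717e-05]), 'eef_pos': array([277.18501061, 614.78798365, 251.94283639]), 'tcp_rot': array([ 0.59430364,  0.38290189, -0.38443595, -0.59363148]), 'wrist_force': array([ 0.02346343, -0.36722771,  0.79495847]), 'moment': array([-0.00397455,  0.04251824,  0.00639443]), 'gripper_width': 1.0056517330046773} 22.0
top [ 317.73801314  -19.35269555 1120.33864609] [[-0.07, -0.97, 0.22], [-1.0, 0.07, -0.02], [0.0, -0.22, -0.98]]
side [291.13688408 701.01022793 739.32904964] [[-0.94, -0.21, 0.26], [-0.34, 0.6, -0.72], [-0.0, -0.77, -0.64]]
{'intrinsics': array([[336.47071969,   0.        , 255.1979369 ],
       [  0.        , 336.47071969, 190.23229649],
       [  0.        ,   0.        ,   1.        ]]), 'T_tool_cam': array([[ 9.99999872e-01, -4.22514563e-04,  2.77445141e-04,
        -2.39315246e-01],
       [-3.86230199e-04, -2.84631612e-01,  9.58636895e-01,
        -1.21461889e+02],
       [-3.26068391e-04, -9.58636880e-01, -2.84631739e-01,
         7.21268162e+01],
       [ 0.00000000e+00,  0.00000000e+00,  0.00000000e+00,
         1.00000000e+00]])} [[ 0.411 -0.001 -0.912]
 [ 0.912 -0.002  0.411]
 [-0.002 -1.     0.   ]]
```

View pics/top0.png

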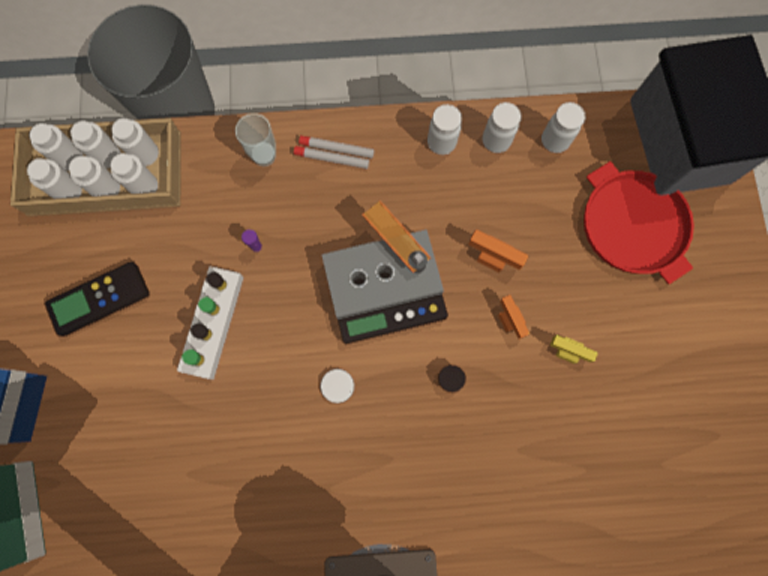

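View pics/side0.png

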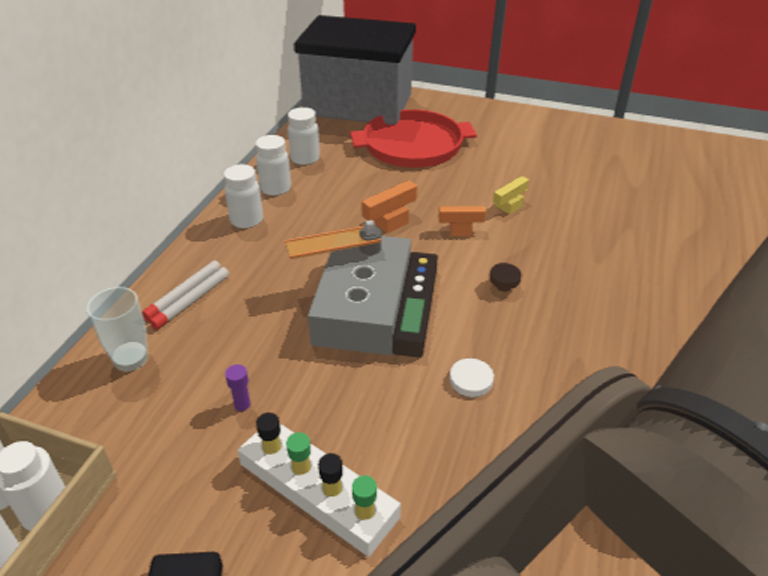

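Top view: green caps at (207,305) and (191,356), black caps at (215,279) and (200,331), reader block around (385,270), with its spindle at about (417,261). There are two orange T shapes, (498,248) and (514,316). The second is the smaller, so it should be the handle. The yellow T at (574,348) and the purple vial at (251,240) are decoys. Next I'll measure, and make a crop to confirm.

```bash
python3 - <<'E'
from h import *
for n in("top","side"):
    z=np.load(n+".npz");im,d=z["im"],z["d"];c=cam(n);P=cloud(c,d)
    hsv=cv2.cvtColor(im,cv2.COLOR_RGB2HSV)
    def blobs(m,amin=40):
        k,l,s,ce=cv2.connectedComponentsWithStats(m.astype(np.uint8))
        return [(l==i,s[i,4],ce[i]) for i in range(1,k) if s[i,4]>=amin]
    H,S,V=hsv[...,0],hsv[...,1],hsv[...,2]
    for nm,m,zmin in(("green",(H>45)&(H<85)&(S>120),60),("orange",(H<14)&(S>180)&(V>90),8),("black",(V<50),60),("white",(S<40)&(V>150),24)):
        m=m&(d>0)&(P[...,2]>zmin)&(P[...,2]<120)&(P[...,0]>200)&(P[...,0]<800)
        for b,a,ce in blobs(m):
            q=P[b];zt=np.percentile(q[:,2],95);t=q[q[:,2]>zt-8]
            r=cv2.minAreaRect(t[:,:2].astype(np.float32))
            print(n,nm,a,ce.round(),"zt",zt.round(1),"rect",np.round(r[0],1),np.round(r[1],1),round(r[2],1),"mean",t.mean(0).round(1))
    # reader top face & shoulder
    m=(abs(P[...,2]-60)<4)&(S<70)&(V>60)
    for b,a,ce in blobs(m,500):
        r=cv2.minAreaRect(P[b][:,:2].astype(np.float32));print(n,"block",a,ce.round(),np.round(r[0],1),np.round(r[1],1),round(r[2],2))
    m=(P[...,2]>95)&(P[...,2]<120)&(d>0)&(P[...,0]>350)&(P[...,0]<800)&(abs(P[...,1])<250)
    for b,a,ce in blobs(m,5): print(n,"hi",a,ce.round(),P[b].mean(0).round(1))
    m=(abs(P[...,2]-90)<5)&(S>100)&(abs(P[...,1])<250)&(d>0)&(H<30)
    for b,a,ce in blobs(m,100):
        r=cv2.minAreaRect(P[b][:,:2].astype(np.float32));print(n,"plate",a,ce.round(),np.round(r[0],1),np.round(r[1],1),round(r[2],2))
im=np.load("top.npz")["im"];save("crop.png",im[140:250,210:410],4)
E
```

```text
top green 68 [138. 203.] zt 77.8 rect [540.  277.3] [23.6 20.3] 40.6 mean [540.  276.7  74.8]
top green 69 [127. 238.] zt 78.8 rect [449.3 305.6] [23. 21.] 68.2 mean [448.4 304.9  75.3]
top orange 852 [425. 147.] zt 26.5 rect [ 657.7 -539.4] [208.1 227.8] 78.5 mean [ 652.8 -538.1   23.2]
top orange 321 [330. 170.] zt 63.3 rect [ 612.1 -255.1] [105.3  25.2] 58.9 mean [ 606.6 -256.9   60.7]
top orange 176 [340. 212.] zt 47.0 rect [ 486.2 -274.2] [75.2 18.6] 21.2 mean [ 487.7 -273.1   44.6]
top black 376 [447. 104.] zt 117.7 rect [ 756.5 -587.3] [85.4  5.2] 5.9 mean [ 755.5 -587.5  115. ]
top black 42 [143. 186.] zt 78.4 rect [585.3 262. ] [23.6 18.7] 42.1 mean [585.7 262.5  75.1]
top black 219 [  5. 335.] zt 107.6 rect [229.3 599.7] [51.1  4.5] 13.0 mean [223.1 598.  104.9]
top white 302 [ 88. 118.] zt 111.1 rect [791.4 418.7] [40.3 16.9] 89.6 mean [792.3 417.4 109.2]
top white 308 [ 62. 120.] zt 111.1 rect [791.8 493.5] [35.5 16. ] 89.4 mean [792.2 493.1 109.2]
top white 315 [ 35. 121.] zt 111.2 rect [791.2 568.3] [39.3 16.5] 87.3 mean [792.3 567.3 109.4]
top white 1000 [141. 216.] zt
[... 866 characters left out ...]
5.7 295.3] [25.2 23.8] 56.3 mean [494.8 295.9  75.7]
side white 40 [241. 182.] zt 62.9 rect [583.7 -40.5] [28.3 35.4] 77.6 mean [584.4 -39.7  60.6]
side white 55 [238. 196.] zt 62.3 rect [574.9   6.2] [36.8 35.6] 80.0 mean [574.4   5.1  60.3]
side white 2068 [214. 325.] zt 32.4 rect [519.2 286.9] [ 62.2 200.9] 73.0 mean [508.1 298.   30.8]
side white 858 [ 25. 318.] zt 111.4 rect [792.2 420.5] [36.7 15.5] 88.9 mean [792.1 420.7 109.8]
side white 227 [  4. 362.] zt 80.0 rect [783.4 478.6] [ 3.  20.6] 35.0 mean [782.4 479.7  78.1]
side block 2679 [241. 189.] [583.1 -36.7] [120.8 204.5] 10.08
side hi 55 [246. 151.] [593.  -97.9 105.2]
side plate 684 [217. 161.] [642.  -66.2] [141.2  46.6] 36.07
```

View pics/crop.png

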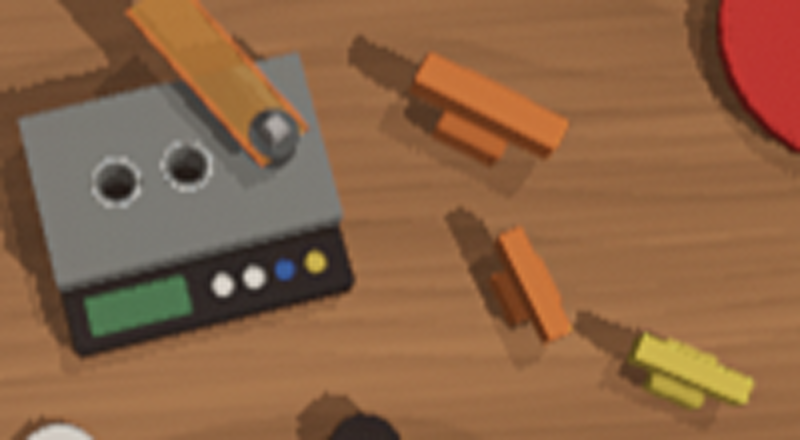

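The crop confirms it: the orange T at crop (535,285) measures about 75–80 x 18 mm with its top at 46 mm, so it is the handle. The other orange one, at (490,105), is 105 x 25 mm with its top at 63 mm, and is the larger look-alike. The top and side views differ by about 4 mm in y, so I'll refine with the wrist camera.

```bash
cat >> h.py <<'E'
def to(x,y,z,ang=None):
    o=observe();R=Ro.from_quat(o["tcp_rot"]).as_matrix();a=np.degrees(np.arctan2(R[1,0],R[0,0]))
    dt=0 if ang is None else (ang-a+180)%360-180
    R2=Ro.from_euler("z",dt,degrees=True).as_matrix()@R
    s=R2.T@(np.array([x,y,z])-o["eef_pos"])/10
    print("clock %.2f pos %s ang %.1f F %s w %.3f"%(o["clock"],o["eef_pos"].round(1),a,np.round(o["wrist_force"],1),o["gripper_width"]))
    print("twist",round(-dt,1),"then tx ty tz cm",s.round(2))
E
python3 -c "
from h import *
to(449,307,170,73)"
```

```text
clock 0.10 pos [277.2 614.8 252.1] ang 65.7 F [-0.3 -0.1 -0.5] w 1.001
twist -7.3 then tx ty tz cm [-24.4    8.25 -25.43]
```

```bash
python3 -m inch '[{"twist":-7.1},{"tx":-2.7,"ty":0.9,"tz":-2.8},{"tx":-2.7,"ty":0.9,"tz":-2.8},{"tx":-2.7,"ty":0.9,"tz":-2.8},{"tx":-2.7,"ty":0.9,"tz":-2.8},{"tx":-2.7,"ty":0.9,"tz":-2.8},{"tx":-2.7,"ty":0.9,"tz":-2.8},{"tx":-2.7,"ty":0.9,"tz":-2.8},{"tx":-2.7,"ty":0.9,"tz":-2.8},{"tx":-2.7,"ty":0.9,"tz":-2.8}]'
python3 -c "
from h import *
to(449,307,170,73)"
```

```text
clock 0.10 pos [277.2 614.8 252.1] ang 65.7 F [-0.3 -0.1 -0.5] w 1.001
twist -7.3 then tx ty tz cm [-24.4    8.25 -25.43]schema error: expected keys tx, ty, tz, twist, hand
```

```bash
python3 -m inch '[{"tx":0,"ty":0,"tz":0,"twist":-7.1,"hand":1},{"tx":-2.7,"ty":0.9,"tz":-2.8,"twist":0,"hand":1},{"tx":-2.7,"ty":0.9,"tz":-2.8,"twist":0,"hand":1},{"tx":-2.7,"ty":0.9,"tz":-2.8,"twist":0,"hand":1},{"tx":-2.7,"ty":0.9,"tz":-2.8,"twist":0,"hand":1},{"tx":-2.7,"ty":0.9,"tz":-2.8,"twist":0,"hand":1},{"tx":-2.7,"ty":0.9,"tz":-2.8,"twist":0,"hand":1},{"tx":-2.7,"ty":0.9,"tz":-2.8,"twist":0,"hand":1},{"tx":-2.7,"ty":0.9,"tz":-2.8,"twist":0,"hand":1},{"tx":-2.7,"ty":0.9,"tz":-2.8,"twist":0,"hand":1}]'
python3 -c "
from h import *
to(449,307,170,73)"
```

```text
clock: 0.93
eef_pos: [448.6, 303.4, 164.4]
tcp_rot: [-0.564, -0.425, 0.427, 0.565]
wrist_force: [-0.3, 1.1, 0.5]
gripper_width: 0.996
clock 0.93 pos [448.6 303.4 164.4] ang 74.0 F [-0.3  1.1  0.5] w 0.996
twist 1.0 then tx ty tz cm [ 0.35 -0.56  0.07]
```

Good tracking. Wrist look at the caps.

```bash
cat >> h.py <<'E'
def caps(save_as=None):
    """green cap tops in wrist view: fit ellipse to the flat top (depth cloud near top), return world xy"""
    o=observe();c=cam("wrist",o);im,d=get_image("wrist");P=cloud(c,d)
    if save_as: save(save_as,im)
    hsv=cv2.cvtColor(im,cv2.COLOR_RGB2HSV);H,S=hsv[...,0],hsv[...,1]
    m=((H>45)&(H<85)&(S>120)&(d>0)).astype(np.uint8)
    k,l,s,ce=cv2.connectedComponentsWithStats(m);out=[]
    for i in range(1,k):
        if s[i,4]<150: continue
        q=P[l==i];zt=np.percentile(q[:,2],95);t=(l==i)&(P[...,2]>zt-4)
        (x,y),r=cv2.minEnclosingCircle(P[t][:,:2].astype(np.float32))
        R=Ro.from_quat(o["tcp_rot"]).as_matrix();tl=R.T@(np.array([x,y,zt])-o["eef_pos"])
        print("cap px",ce[i].round(),"area",s[i,4],"top z %.1f r %.1f xy %.1f %.1f tool %s"%(zt,r,x,y,tl.round(1)));out.append((x,y,zt))
    return o,c,im,d,P
E
python3 -c "
from h import *
caps('w1.png')"
```

```text
cap px [266. 335.] area 260 top z 77.9 r 11.9 xy 544.5 281.1 tool [  5.   86.1 -98.7]
```

View pics/w1.png

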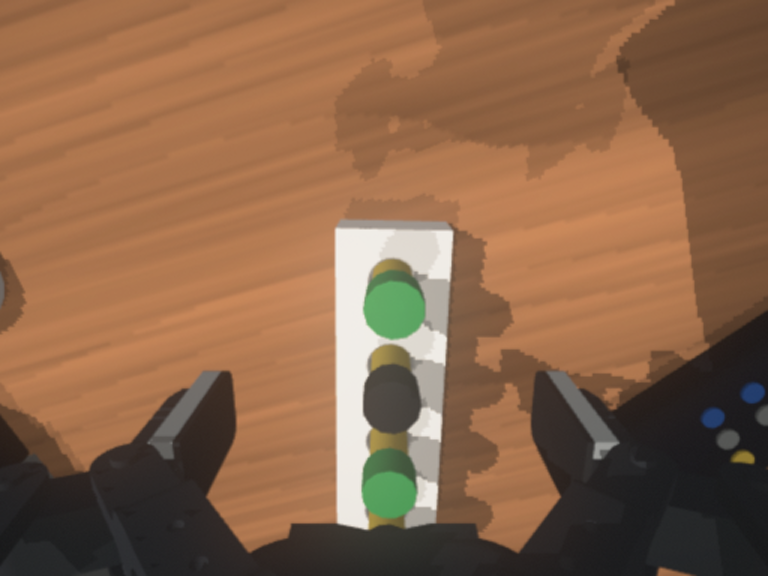

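The picture is oriented with up toward the robot: the near green cap is at enlarged (395,303), black at (390,397), and the far green cap at (389,487). The near one is centred in the open jaws. My depth/saturation mask missed it, so I'll use rays to the cap-top plane instead.

```bash
cat >> h.py <<'E'
def caps(z=76,save_as=None,im=None,o=None):
    o=o or observe();c=cam("wrist",o)
    if im is None: im,d=get_image("wrist")
    if save_as: save(save_as,im)
    hsv=cv2.cvtColor(im,cv2.COLOR_RGB2HSV);H,S,V=cv2.split(hsv)
    g=((H>45)&(H<85)&(S>80)).astype(np.uint8);k,l,s,ce=cv2.connectedComponentsWithStats(g)
    for i in range(1,k):
        if s[i,4]<150: continue
        b=l==i;th,_=cv2.threshold(V[b].reshape(1,-1),0,255,cv2.THRESH_OTSU);t=b&(V>th)
        vu=np.argwhere(t);q=plane(c,vu[:,::-1],z)
        (x,y),r=cv2.minEnclosingCircle(q[:,:2].astype(np.float32))
        R=Ro.from_quat(o["tcp_rot"]).as_matrix();tl=R.T@(np.array([x,y,z])-o["eef_pos"])
        print("cap px",ce[i].round(),"n",len(vu),"r %.1f xy %.1f %.1f mean %s tool %s"%(r,x,y,q.mean(0)[:2].round(1),tl.round(1)))
E
python3 -c "
from h import *
caps()"
```

```text
cap px [270. 200.] n 1245 r 13.5 xy 450.6 307.4 mean [450.6 307.5] tool [ 9.8 86.   2.7]
cap px [265. 322.] n 887 r 13.6 xy 542.8 278.8 mean [542.7 279. ] tool [  8.1  85.7 -93.8]
```

```bash
python3 -c "
from h import *
to(450.6,307.4,82,72.7)"
```

```text
clock 1.03 pos [449.5 300.5 162.8] ang 73.7 F [0.2 0.3 0. ] w 0.998
twist 1.0 then tx ty tz cm [0.73 8.08 0.06]
```

```bash
python3 -m inch '[{"tx":0.7,"ty":0,"tz":0.06,"twist":1,"hand":1},{"tx":0,"ty":2.5,"tz":0,"twist":0,"hand":1},{"tx":0,"ty":2.5,"tz":0,"twist":0,"hand":1},{"tx":0,"ty":2,"tz":0,"twist":0,"hand":1},{"tx":0,"ty":0,"tz":0,"twist":0,"hand":1}]'
python3 -c "
from h import *
to(450.6,307.4,82,72.7)"
```

```text
clock: 1.45
eef_pos: [451.8, 307.0, 91.5]
tcp_rot: [-0.57, -0.415, 0.418, 0.572]
wrist_force: [-0.7, -0.2, -0.3]
gripper_width: 1.003
clock 1.45 pos [451.8 307.   91.5] ang 72.2 F [-0.7 -0.2 -0.3] w 1.003
twist -0.5 then tx ty tz cm [0.01 0.95 0.12]
```

```bash
python3 -m inch '[{"tx":0,"ty":0.95,"tz":0.1,"twist":0,"hand":1},{"tx":0,"ty":0,"tz":0,"twist":0,"hand":0.2},{"tx":0,"ty":0,"tz":0,"twist":0,"hand":0.2},{"tx":0,"ty":0,"tz":0,"twist":0,"hand":0.2},{"tx":0,"ty":0,"tz":0,"twist":0,"hand":0.2},{"tx":0,"ty":0,"tz":0,"twist":0,"hand":0.2},{"tx":0,"ty":0,"tz":0,"twist":0,"hand":0.2},{"tx":0,"ty":0,"tz":0,"twist":0,"hand":0.2}]' 40
python3 -c "
from h import *
to(450.6,307.4,82,72.7)"
```

```text
clock: 2.12
eef_pos: [451.9, 310.2, 86.1]
tcp_rot: [-0.57, -0.418, 0.417, 0.571]
wrist_force: [-0.8, -0.7, -0.6]
gripper_width: 0.31
clock 2.12 pos [451.9 310.2  86.1] ang 72.4 F [-0.8 -0.7 -0.6] w 0.310
twist -0.3 then tx ty tz cm [-0.31  0.41  0.04]
```

```bash
python3 -m inch '[{"tx":0,"ty":-2,"tz":0,"twist":0,"hand":0.2},{"tx":0,"ty":-3,"tz":0,"twist":0,"hand":0.2},{"tx":0,"ty":-3,"tz":0,"twist":0,"hand":0.2},{"tx":0,"ty":-2,"tz":0,"twist":0,"hand":0.2},{"tx":0,"ty":0,"tz":0,"twist":0,"hand":0.2}]'
python3 -c "
from h import *
to(572,7,190,36)
o=observe()
caps(o['eef_pos'][2]-10,'w2.png')
to(572,7,190,36)"
```

```text
clock: 2.53
eef_pos: [450.8, 309.3, 188.5]
tcp_rot: [-0.57, -0.416, 0.418, 0.572]
wrist_force: [1.1, -0.6, 0.5]
gripper_width: 0.309
clock 2.53 pos [450.8 309.3 188.5] ang 72.3 F [ 1.1 -0.6  0.5] w 0.309
twist 36.3 then tx ty tz cm [ -7.96  -0.26 -31.58]
cap px [254. 271.] n 1580 r 23.9 xy 456.6 303.3 mean [458.7 308.2] tool [-3.9 10.  -7.4]
clock 2.58 pos [450.2 308.9 186.7] ang 72.3 F [ 1.  -0.  -0.4] w 0.308
twist 36.3 then tx ty tz cm [ -7.89  -0.49 -31.59]
```

View pics/w2.png

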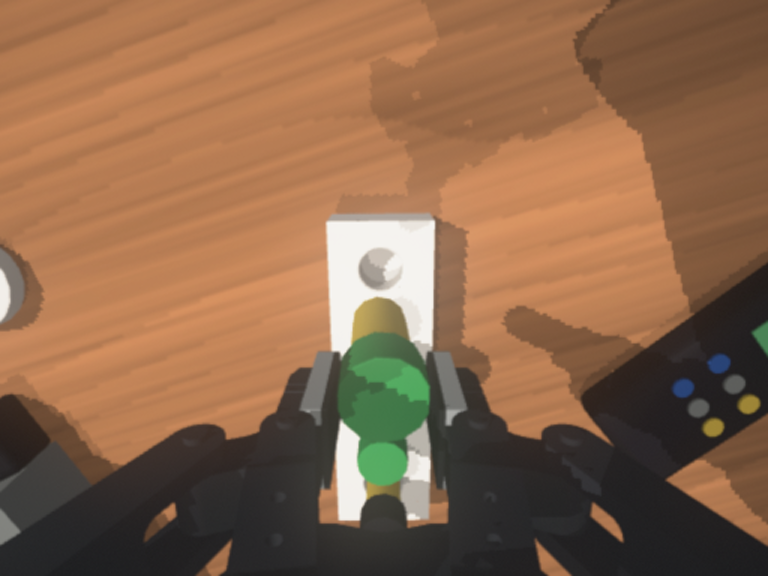

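Held upright at tool x≈0, and the emptied rack hole is visible at (380,268). Next, over the outer well.

```bash
python3 -m inch '[{"tx":-2.8,"ty":0,"tz":-2.3,"twist":0,"hand":0.2},{"tx":-2.8,"ty":0,"tz":-2.3,"twist":0,"hand":0.2},{"tx":-2.8,"ty":0,"tz":-2.3,"twist":0,"hand":0.2},{"tx":-2.8,"ty":0,"tz":-2.3,"twist":0,"hand":0.2},{"tx":-2.8,"ty":0,"tz":-2.3,"twist":0,"hand":0.2},{"tx":-2.8,"ty":0,"tz":-2.3,"twist":0,"hand":0.2},{"tx":-2.8,"ty":0,"tz":-2.3,"twist":0,"hand":0.2},{"tx":-2.8,"ty":0,"tz":-2.3,"twist":0,"hand":0.2},{"tx":-2.8,"ty":0,"tz":-2.3,"twist":0,"hand":0.2},{"tx":0,"ty":0,"tz":0,"twist":7.1,"hand":0.2}]'
python3 -m inch '[{"tx":0,"ty":0,"tz":0,"twist":7.1,"hand":0.2},{"tx":0,"ty":0,"tz":0,"twist":7.1,"hand":0.2},{"tx":0,"ty":0,"tz":0,"twist":7.1,"hand":0.2},{"tx":0,"ty":0,"tz":0,"twist":7.1,"hand":0.2},{"tx":0,"ty":0,"tz":0,"twist":0,"hand":0.2}]'
python3 -c "
from h import *
to(572,7,175,36)
o=observe();im,d=get_image('wrist');save('w3.png',im);np.savez('w3.npz',im=im,d=d,p=o['eef_pos'],q=o['tcp_rot'])"
```

```text
clock: 3.42
eef_pos: [567.7, -5.3, 166.3]
tcp_rot: [-0.589, -0.376, 0.391, 0.6]
wrist_force: [-0.7, 1.0, 0.8]
gripper_width: 0.305
clock: 3.83
eef_pos: [562.8, -9.5, 153.2]
tcp_rot: [-0.664, -0.209, 0.237, 0.677]
wrist_force: [0.0, 0.0, -0.8]
gripper_width: 0.304
clock 3.83 pos [562.8  -9.5 153.2] ang 36.8 F [ 0.   0.  -0.8] w 0.304
twist 0.8 then tx ty tz cm [ 1.64 -2.21  0.86]
```

View pics/w3.png

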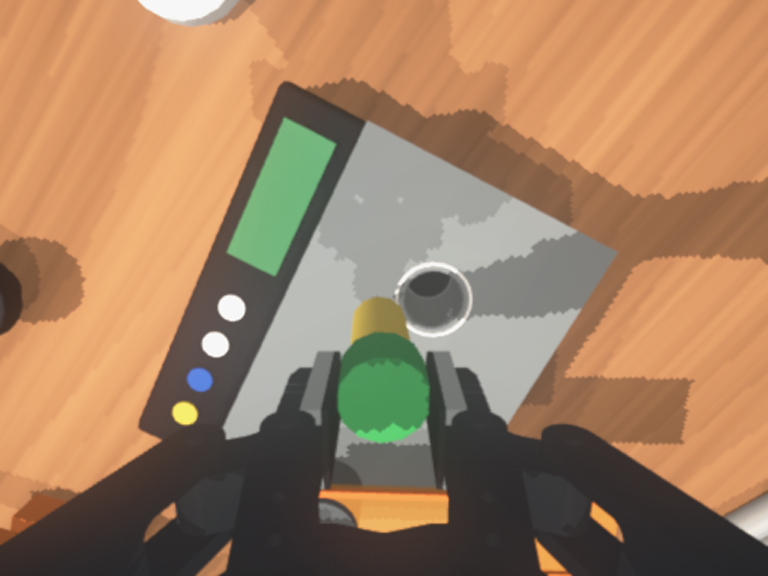

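The outer well's ring is at enlarged (435,300), i.e. px (290,200). The held vial is upright next to it, and the amber plate is at the bottom.

```bash
cat >> h.py <<'E'
def tilt():
    R=Ro.from_quat(observe()["tcp_rot"]).as_matrix();return "tilt tool-y world xy %s"%R[:2,1].round(3)
def ring(im,o,uv,z=60,half=45):
    """fit bright ring of a well near uv by ellipse of its outer contour"""
    c=cam("wrist",o);u,v=uv;x0,y0=max(0,u-half),max(0,v-half);sub=im[y0:v+half,x0:u+half]
    g=cv2.cvtColor(sub,cv2.COLOR_RGB2GRAY);m=(g>185).astype(np.uint8)
    vu=np.argwhere(m)[:,::-1]+[x0,y0];q=plane(c,vu,z)[:,:2]
    for _ in range(6):
        A=np.c_[2*q,np.ones(len(q))];s=np.linalg.lstsq(A,(q**2).sum(1),rcond=None)[0];r=np.sqrt(s[2]+s[0]**2+s[1]**2)
        e=abs(np.hypot(*(q-s[:2]).T)-r);k=e<max(1.2,2*np.median(e));q=q[k]
    print("ring xy",s[:2].round(1),"r %.1f n %d"%(r,len(q)));return s[:2]
E
python3 - <<'E'
from h import *
z=np.load("w3.npz");o={"eef_pos":z["p"],"tcp_rot":z["q"]}
ring(z["im"],o,(290,200),60,30)
ring(z["im"],o,(290,200),60,36)
c=cam("wrist",o);print(plane(c,[(290,200),(227,352)],60)); P=cloud(c,z["d"]);print("z at top face",P[140,270],P[200,325],"TCPz",o["eef_pos"])
print(tilt());to(572,7,175,36)
E
```

```text
ring xy [576.8   7.6] r 18.3 n 409
ring xy [578.    9.7] r 19.8 n 651
[[ 576.3896974     6.24521149   60.        ]
 [ 613.3500348  -118.22174432   60.        ]]
z at top face [541.25966913  30.10053983  61.94737811] [594.74668372  20.42599702  60.50212689] TCPz [562.84342167  -9.48380727 153.23775535]
tilt tool-y world xy [-0.045  0.005]
clock 3.88 pos [562.4  -9.4 152.8] ang 37.1 F [ 0.   0.6 -0.3] w 0.306
twist 1.1 then tx ty tz cm [ 1.66 -2.25  0.83]
```

```bash
python3 -c "
from h import *
to(579,7,150,36)"
```

```text
clock 3.88 pos [562.4  -9.4 152.8] ang 37.1 F [ 0.   0.6 -0.3] w 0.306
twist 1.1 then tx ty tz cm [2.31 0.22 0.34]
```

```bash
python3 -m inch '[{"tx":0.8,"ty":0.1,"tz":0.1,"twist":1,"hand":0.2},{"tx":0.8,"ty":0.1,"tz":0.1,"twist":0,"hand":0.2},{"tx":0.7,"ty":0,"tz":0.1,"twist":0,"hand":0.2},{"tx":0,"ty":0,"tz":0,"twist":0,"hand":0.2}]'
python3 -c "
from h import *
print(tilt());to(579,7,150,36)
o=observe();im,d=get_image('wrist');save('w4.png',im);np.savez('w4.npz',im=im,d=d,p=o['eef_pos'],q=o['tcp_rot'])
c=cam('wrist',o);print('well expected px x1.5',proj(c,[576.2,6.5,60])*1.5)"
```

```text
clock: 4.22
eef_pos: [577.7, 7.9, 145.6]
tcp_rot: [-0.664, -0.205, 0.238, 0.679]
wrist_force: [0.1, -0.5, -0.1]
gripper_width: 0.309
tilt tool-y world xy [-0.051  0.006]
clock 4.22 pos [577.7   7.9 145.6] ang 36.6 F [ 0.1 -0.5 -0.1] w 0.309
twist 0.6 then tx ty tz cm [ 0.03 -0.45 -0.14]
well expected px x1.5 [385.55326061 315.94597776]
```

View pics/w4.png

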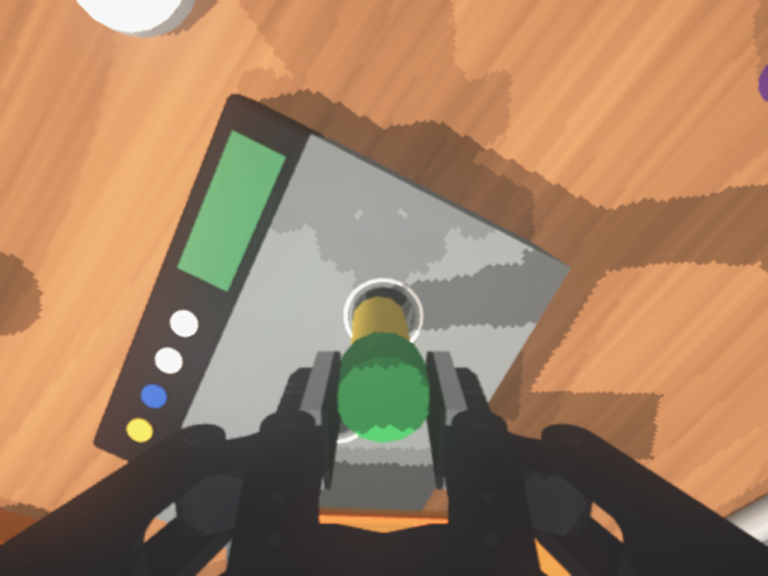

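The ring is centred at (384,316) and the vial bottom at about (380,~319), so I shift tx +1.5 mm and tz −1 mm, then insert gently.

```bash
python3 -m inch '[{"tx":0.15,"ty":0.5,"tz":-0.1,"twist":0,"hand":0.2},{"tx":0,"ty":0.8,"tz":0,"twist":0,"hand":0.2},{"tx":0,"ty":0.8,"tz":0,"twist":0,"hand":0.2},{"tx":0,"ty":0.8,"tz":0,"twist":0,"hand":0.2},{"tx":0,"ty":0,"tz":0,"twist":0,"hand":0.2}]'
python3 -c "
from h import *
print(tilt());to(577.7,7.9,91,36)"
```

```text
clock: 4.68
eef_pos: [577.5, 8.0, 113.6]
tcp_rot: [-0.663, -0.206, 0.239, 0.678]
wrist_force: [0.0, 0.5, -0.6]
gripper_width: 0.307
tilt tool-y world xy [-0.051  0.005]
clock 4.68 pos [577.5   8.  113.6] ang 36.8 F [ 0.   0.5 -0.6] w 0.307
twist 0.8 then tx ty tz cm [ 0.09  2.25 -0.09]
```

Entered with no force. Continue.

```bash
python3 -m inch '[{"tx":0,"ty":0.8,"tz":0,"twist":0,"hand":0.2},{"tx":0,"ty":0.8,"tz":0,"twist":0,"hand":0.2},{"tx":0,"ty":0.5,"tz":0,"twist":0,"hand":0.2},{"tx":0,"ty":0.2,"tz":0,"twist":0,"hand":0.2},{"tx":0,"ty":0,"tz":0,"twist":0,"hand":0.2}]'
python3 -c "
from h import *
print(tilt());to(577.7,7.9,90,36)"
```

```text
clock: 5.1
eef_pos: [577.3, 7.7, 89.1]
tcp_rot: [-0.664, -0.207, 0.238, 0.678]
wrist_force: [-2.5, -0.2, 3.7]
gripper_width: 0.305
tilt tool-y world xy [-0.049  0.005]
clock 5.10 pos [577.3   7.7  89.1] ang 36.7 F [-2.5 -0.2  3.7] w 0.305
twist 0.7 then tx ty tz cm [ 0.05 -0.09 -0.01]
```

```bash
python3 -m inch '[{"tx":0,"ty":0,"tz":0,"twist":0,"hand":0.7},{"tx":0,"ty":0,"tz":0,"twist":0,"hand":0.7},{"tx":0,"ty":0,"tz":0,"twist":0,"hand":0.7},{"tx":0,"ty":0,"tz":0,"twist":0,"hand":0.7},{"tx":0,"ty":-2,"tz":0,"twist":0,"hand":0.7},{"tx":0,"ty":-2.5,"tz":0,"twist":0,"hand":1},{"tx":0,"ty":-2.5,"tz":0,"twist":0,"hand":1},{"tx":0,"ty":-1.5,"tz":0,"twist":0,"hand":1},{"tx":0,"ty":0,"tz":0,"twist":0,"hand":1}]'
python3 -c "
from h import *
print(tilt());to(542.8,278.8,160,72.7)
caps(80,'w5.png');print(proj(cam('wrist'),[576.2,6.5,80])*1.5)"
```

```text
clock: 5.85
eef_pos: [578.8, 7.4, 173.6]
tcp_rot: [-0.662, -0.204, 0.241, 0.679]
wrist_force: [1.0, 0.7, 0.2]
gripper_width: 0.994
tilt tool-y world xy [-0.058  0.006]
clock 5.85 pos [578.8   7.4 173.6] ang 36.8 F [1.  0.7 0.2] w 0.994
twist -35.9 then tx ty tz cm [24.87  0.76 11.49]
cap px [166. 136.] n 2828 r 30.3 xy 500.5 7.4 mean [500.4   8.3] tool [-58.7  98.   42.9]
cap px [258. 203.] n 1202 r 13.7 xy 576.1 6.7 mean [576.1   6.9] tool [ 1.4 93.6 -2.7]
[386.94593473 311.08653305]
```

View pics/w5.png

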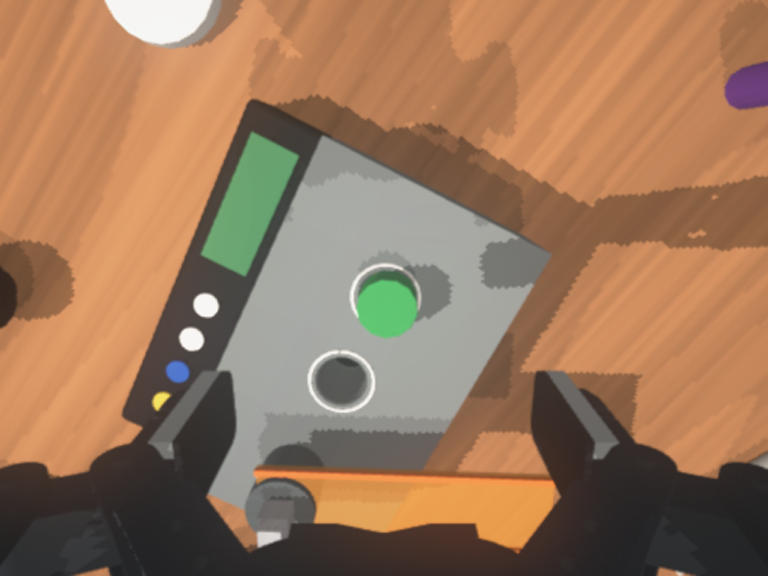

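Vial seated: the cap centre on the 80 mm plane is (576.1, 6.7) with r = 13.7, matching the well. The inner ring is at (341,381) and the spindle is visible at (280,505). On to the second vial.

```bash
python3 -c "
from h import *
print(plane(cam('wrist'),[(227.7,254),(256.7,198)],60))"
python3 -m inch '[{"tx":1.4,"ty":0,"tz":2.5,"twist":0,"hand":1},{"tx":1.4,"ty":0,"tz":2.5,"twist":0,"hand":1},{"tx":1.4,"ty":0,"tz":2.5,"twist":0,"hand":1},{"tx":1.4,"ty":0,"tz":2.5,"twist":0,"hand":1},{"tx":1.4,"ty":0,"tz":2.5,"twist":0,"hand":1},{"tx":1.4,"ty":0,"tz":2.5,"twist":0,"hand":1},{"tx":1.4,"ty":0,"tz":2.5,"twist":0,"hand":1},{"tx":1.4,"ty":0,"tz":2.5,"twist":0,"hand":1},{"tx":1.4,"ty":0,"tz":2.5,"twist":0,"hand":1},{"tx":0,"ty":0,"tz":0,"twist":0,"hand":1}]'
python3 -c "
from h import *
print(tilt())"
python3 -m inch '[{"tx":0,"ty":0,"tz":0,"twist":-7.1,"hand":1},{"tx":0,"ty":0,"tz":0,"twist":-7.1,"hand":1},{"tx":0,"ty":0,"tz":0,"twist":-7.1,"hand":1},{"tx":0,"ty":0,"tz":0,"twist":-7.1,"hand":1},{"tx":0,"ty":0,"tz":0,"twist":-7.1,"hand":1},{"tx":0,"ty":0,"tz":0,"twist":0,"hand":1}]'
python3 -c "
from h import *
print(tilt());caps();to(542.8,278.8,84,72.7)"
```

```text
[[583.30564506 -42.76217563  60.        ]
 [574.30281623   6.31402277  60.        ]]
clock: 6.73
eef_pos: [536.5, 270.6, 158.7]
tcp_rot: [-0.662, -0.193, 0.247, 0.681]
wrist_force: [-0.9, -1.0, 0.3]
gripper_width: 1.003
tilt tool-y world xy [-0.081  0.003]
clock: 7.23
eef_pos: [530.1, 269.3, 146.7]
tcp_rot: [-0.551, -0.388, 0.445, 0.589]
wrist_force: [-0.3, -0.9, 0.2]
gripper_width: 1.0
tilt tool-y world xy [-0.097 -0.004]
cap px [280. 236.] n 1181 r 13.5 xy 542.6 279.2 mean [540.8 280.1] tool [ 15.5  69.1 -15.2]
clock 7.28 pos [529.9 269.2 146.4] ang 72.2 F [ 0.   0.4 -0.2] w 1.001
twist -0.5 then tx ty tz cm [ 1.51  6.08 -1.5 ]
```

Tilt is building up (0.097 rad toward the base), because each moving row bakes in some droop. I need to see which motions undo it, so I'll test fast and slow moves in each direction, up and clear of everything.

```bash
t(){ python3 -c "
from h import *
o=observe();print(tilt(),o['eef_pos'].round(1),o['joints'].round(3))"; }; t
python3 -m inch '[{"tx":0,"ty":-4,"tz":0,"twist":0,"hand":1},{"tx":0,"ty":-4,"tz":0,"twist":0,"hand":1},{"tx":0,"ty":-4,"tz":0,"twist":0,"hand":1},{"tx":0,"ty":-4,"tz":0,"twist":0,"hand":1},{"tx":0,"ty":0,"tz":0,"twist":0,"hand":1},{"tx":0,"ty":0,"tz":0,"twist":0,"hand":1}]' >/dev/null; echo up;t
python3 -m inch '[{"tx":0,"ty":0,"tz":-4,"twist":0,"hand":1},{"tx":0,"ty":0,"tz":-4,"twist":0,"hand":1},{"tx":0,"ty":0,"tz":-4,"twist":0,"hand":1},{"tx":0,"ty":0,"tz":-4,"twist":0,"hand":1},{"tx":0,"ty":0,"tz":0,"twist":0,"hand":1},{"tx":0,"ty":0,"tz":0,"twist":0,"hand":1}]'>/dev/null; echo out;t
python3 -m inch '[{"tx":0,"ty":0,"tz":4,"twist":0,"hand":1},{"tx":0,"ty":0,"tz":4,"twist":0,"hand":1},{"tx":0,"ty":0,"tz":4,"twist":0,"hand":1},{"tx":0,"ty":0,"tz":4,"twist":0,"hand":1},{"tx":0,"ty":0,"tz":0,"twist":0,"hand":1},{"tx":0,"ty":0,"tz":0,"twist":0,"hand":1}]'>/dev/null; echo in;t
python3 -m inch '[{"tx":0,"ty":0,"tz":0,"twist":0,"hand":1},{"tx":0,"ty":0,"tz":0,"twist":0,"hand":1},{"tx":0,"ty":0,"tz":0,"twist":0,"hand":1},{"tx":0,"ty":0,"tz":0,"twist":0,"hand":1},{"tx":0,"ty":0,"tz":0,"twist":0,"hand":1},{"tx":0,"ty":0,"tz":0,"twist":0,"hand":1}]'>/dev/null; echo hold;t
python3 -m inch '[{"tx":0,"ty":4,"tz":0,"twist":0,"hand":1},{"tx":0,"ty":4,"tz":0,"twist":0,"hand":1},{"tx":0,"ty":4,"tz":0,"twist":0,"hand":1},{"tx":0,"ty":0,"tz":0,"twist":0,"hand":1},{"tx":0,"ty":0,"tz":0,"twist":0,"hand":1}]' >/dev/null; echo down;t
```

```text
tilt tool-y world xy [-0.097 -0.004] [529.9 269.2 146.4] [ 0.29   0.264  1.813  0.026  1.16  -0.979]
up
tilt tool-y world xy [-0.115 -0.01 ] [543.6 266.4 302.2] [ 0.28   0.156  1.644  0.022  1.455 -0.959]
out
tilt tool-y world xy [-0.125 -0.012] [696.9 209.8 274.9] [ 0.151  0.451  1.328  0.007  1.488 -1.073]
in
tilt tool-y world xy [-0.151 -0.017] [536.2 263.7 275.6] [ 0.278  0.175  1.673  0.025  1.445 -0.937]
hold
tilt tool-y world xy [-0.15  -0.017] [537.8 262.7 275. ] [ 0.276  0.177  1.671  0.024  1.443 -0.935]
down
tilt tool-y world xy [-0.139 -0.014] [525.5 260.2 157.5] [ 0.277  0.255  1.803  0.026  1.222 -0.936]
```

```bash
cat > c.py <<'E'
from h import *
import sys
get_image("side")
if len(sys.argv)>1:
    get_image("side");o=observe();print(tilt(),o['eef_pos'].round(1),round(o['clock'],2))
E
U='{"tx":0,"ty":-4,"tz":0,"twist":0,"hand":1}'
for i in 1 2 3; do python3 -m inch '[{"tx":0,"ty":-4,"tz":0,"twist":0,"hand":1}]' >/dev/null; python3 c.py v; done
echo out; for i in 1 2; do python3 -m inch '[{"tx":0,"ty":0,"tz":-4,"twist":0,"hand":1}]' >/dev/null; python3 c.py v; done
echo in; for i in 1 2; do python3 -m inch '[{"tx":0,"ty":0,"tz":4,"twist":0,"hand":1}]' >/dev/null; python3 c.py v; done
echo downfast; python3 -m inch '[{"tx":0,"ty":4,"tz":0,"twist":0,"hand":1},{"tx":0,"ty":4,"tz":0,"twist":0,"hand":1},{"tx":0,"ty":4,"tz":0,"twist":0,"hand":1}]' >/dev/null; python3 c.py v
```

```text
tilt tool-y world xy [-0.127 -0.01 ] [535.6 261.7 205. ] 9.88
tilt tool-y world xy [-0.11  -0.005] [544.5 263.2 248.4] 10.07
tilt tool-y world xy [-0.092 -0.001] [551.4 264.2 289.3] 10.25
out
tilt tool-y world xy [-0.083  0.   ] [590.6 249.1 289.3] 10.43
tilt tool-y world xy [-0.079 -0.   ] [628.8 233.5 286.7] 10.62
in
tilt tool-y world xy [-0.08   0.001] [589.4 249.5 290.5] 10.8
tilt tool-y world xy [-0.081  0.002] [550.  265.6 294.6] 10.98
downfast
tilt tool-y world xy [-0.062  0.007] [544.6 268.7 183.8] 11.33
```

Single rows each followed by a settle (camera hold) reduce the tilt, as does a fast down move. I'll keep going.

```bash

for i in 1 2 3; do python3 -m inch '[{"tx":0,"ty":-4,"tz":0,"twist":0,"hand":1}]' >/dev/null; python3 c.py v; done
echo downfast; python3 -m inch '[{"tx":0,"ty":4,"tz":0,"twist":0,"hand":1},{"tx":0,"ty":4,"tz":0,"twist":0,"hand":1}]' >/dev/null; python3 c.py v
python3 -m inch '[{"tx":0,"ty":1,"tz":0,"twist":0,"hand":1}]'; python3 c.py v
python3 -c "
from h import *
caps();to(542.8,278.8,84,72.7)"
```

```text
tilt tool-y world xy [-0.05   0.011] [551.  269.5 232.2] 11.52
tilt tool-y world xy [-0.032  0.016] [556.7 270.1 276.1] 11.7
tilt tool-y world xy [-0.015  0.021] [560.6 270.3 317.4] 11.88
downfast
tilt tool-y world xy [0.005 0.026] [565.1 273.3 248.9] 12.15
clock: 12.23
eef_pos: [566.9, 274.1, 242.9]
tcp_rot: [-0.577, -0.409, 0.392, 0.589]
wrist_force: [0.2, 0.2, 1.6]
gripper_width: 1.0
tilt tool-y world xy [0.005 0.026] [565.2 273.6 239.2] 12.33
cap px [498.  71.] n 1319 r 25.0 xy 557.4 500.0 mean [555.7 494.5] tool [204.1 169.1  87.7]
cap px [247. 150.] n 733 r 13.3 xy 542.4 279.1 mean [542.3 279.3] tool [ -7.4 163.2  22.5]
cap px [  6. 282.] n 30 r 6.6 xy 583.6 12.0 mean [583.9  12.6] tool [-241.8  156.3 -111.8]
clock 12.38 pos [565.5 273.7 239.9] ang 69.0 F [ 0.1  1.  -0.1] w 1.000
twist -3.7 then tx ty tz cm [-0.61 15.59  2.26]
```

```bash

python3 -m inch '[{"tx":-0.6,"ty":3,"tz":2.2,"twist":-3.7,"hand":1},{"tx":0,"ty":4,"tz":0,"twist":0,"hand":1},{"tx":0,"ty":3,"tz":0,"twist":0,"hand":1},{"tx":0,"ty":0,"tz":0,"twist":0,"hand":1}]' >/dev/null
python3 -c "
from h import *
caps();print(tilt());to(542.6,279.2,83,72.7)"
```

```text
cap px [244. 200.] n 1415 r 13.6 xy 542.3 279.1 mean [542.3 279.2] tool [-6.5 72.5  7.6]
tilt tool-y world xy [0.03  0.034]
clock 12.77 pos [551.4 281.2 152.1] ang 72.9 F [-0.4 -0.7  0.3] w 1.001
twist 0.2 then tx ty tz cm [-0.74  6.87  0.9 ]
```

```bash

python3 -m inch '[{"tx":-0.75,"ty":2.0,"tz":0.9,"twist":0,"hand":1},{"tx":0,"ty":1.5,"tz":0,"twist":0,"hand":1},{"tx":0,"ty":1.5,"tz":0,"twist":0,"hand":1},{"tx":0,"ty":0,"tz":0,"twist":0,"hand":1}]' >/dev/null
python3 -c "
from h import *
print(tilt());to(542.4,279.2,83,72.7)"
```

```text
tilt tool-y world xy [0.05 0.04]
clock 13.10 pos [550.6 280.8 113.8] ang 72.9 F [-1.3 -0.1 -0.3] w 0.994
twist 0.2 then tx ty tz cm [-0.56  3.02  0.84]
```

```bash

python3 -m inch '[{"tx":-0.6,"ty":0,"tz":0.9,"twist":0,"hand":1}]' >/dev/null; python3 c.py v
python3 -c "
from h import *
to(542.4,279.2,83,72.7)"
python3 -m inch '[{"tx":0,"ty":1.5,"tz":0.1,"twist":0,"hand":1},{"tx":0,"ty":1.3,"tz":0.1,"twist":0,"hand":1},{"tx":0,"ty":0,"tz":0,"twist":0,"hand":1}]' >/dev/null
python3 -c "
from h import *
print(tilt());to(542.4,279.2,83,72.7)"
```

```text
tilt tool-y world xy [0.051 0.041] [540.8 278.  115. ] 13.28
clock 13.28 pos [540.8 278.  115. ] ang 72.9 F [-0.2 -0.3 -0.2] w 1.000
twist 0.2 then tx ty tz cm [-0.01  3.21  0.  ]
tilt tool-y world xy [0.061 0.044]
clock 13.53 pos [544.6 281.   92.1] ang 72.9 F [-0.4  0.  -0.8] w 0.999
twist 0.2 then tx ty tz cm [-0.29  0.88  0.2 ]
```

```bash
python3 -m inch '[{"tx":-0.3,"ty":0.8,"tz":0.2,"twist":0,"hand":1},{"tx":0,"ty":0,"tz":0,"twist":0,"hand":0.2},{"tx":0,"ty":0,"tz":0,"twist":0,"hand":0.2},{"tx":0,"ty":0,"tz":0,"twist":0,"hand":0.2},{"tx":0,"ty":0,"tz":0,"twist":0,"hand":0.2},{"tx":0,"ty":0,"tz":0,"twist":0,"hand":0.2},{"tx":0,"ty":0,"tz":0,"twist":0,"hand":0.2},{"tx":0,"ty":0,"tz":0,"twist":0,"hand":0.2}]' 40 >/dev/null
python3 -c "
from h import *
print(tilt());to(542.4,279.2,83,72.7)"
python3 -m inch '[{"tx":0,"ty":-3,"tz":0,"twist":0,"hand":0.2},{"tx":0,"ty":-3,"tz":0,"twist":0,"hand":0.2},{"tx":0,"ty":-3,"tz":0,"twist":0,"hand":0.2},{"tx":0,"ty":-3,"tz":0,"twist":0,"hand":0.2},{"tx":0,"ty":0,"tz":0,"twist":0,"hand":0.2}]' 
python3 -c "
from h import *
print(tilt());to(582,-43,195,36);im,d=get_image('wrist');np.savez('w6.npz',im=im);save('w6.png',im)"
```

```text
tilt tool-y world xy [0.065 0.045]
clock 14.20 pos [544.8 279.5  86.2] ang 72.9 F [ 0.6 -0.4 -0.5] w 0.305
twist 0.2 then tx ty tz cm [-0.12  0.3   0.24]
clock: 14.62
eef_pos: [535.3, 274.0, 206.7]
tcp_rot: [-0.569, -0.446, 0.393, 0.569]
wrist_force: [1.3, 1.7, 1.7]
gripper_width: 0.31
tilt tool-y world xy [0.06  0.045]
clock 14.62 pos [535.3 274.  206.7] ang 72.9 F [1.3 1.7 1.7] w 0.310
twist 36.9 then tx ty tz cm [-14.9    1.53 -28.35]
```

View pics/w6.png

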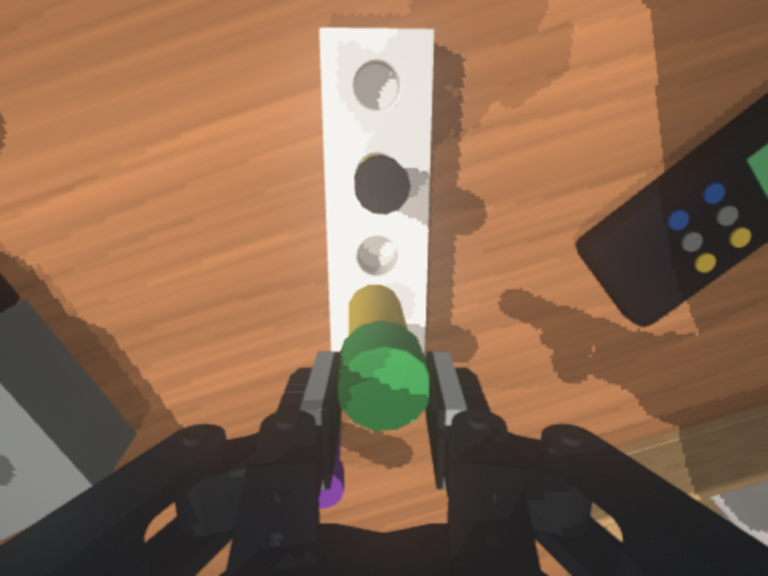

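Vial held upright; the rack now holds just the two black caps. On to the inner well.

```bash
python3 -m inch '[{"tx":-3.2,"ty":-0.2,"tz":-1.5,"twist":0,"hand":0.2},{"tx":-3.2,"ty":-0.2,"tz":-1.5,"twist":0,"hand":0.2},{"tx":-3.2,"ty":-0.2,"tz":-1.5,"twist":0,"hand":0.2},{"tx":-3.2,"ty":-0.2,"tz":-1.5,"twist":0,"hand":0.2},{"tx":-3.2,"ty":-0.2,"tz":-1.5,"twist":0,"hand":0.2},{"tx":-3.2,"ty":-0.2,"tz":-1.5,"twist":0,"hand":0.2},{"tx":-3.2,"ty":-0.2,"tz":-1.5,"twist":0,"hand":0.2},{"tx":-3.2,"ty":-0.2,"tz":-1.5,"twist":0,"hand":0.2},{"tx":-3,"ty":-0.2,"tz":-1.5,"twist":0,"hand":0.2},{"tx":0,"ty":0,"tz":0,"twist":7.1,"hand":0.2}]' >/dev/null; python3 c.py v
python3 -m inch '[{"tx":0,"ty":0,"tz":0,"twist":7.1,"hand":0.2},{"tx":0,"ty":0,"tz":0,"twist":7.1,"hand":0.2},{"tx":0,"ty":0,"tz":0,"twist":7.1,"hand":0.2},{"tx":0,"ty":0,"tz":0,"twist":7.1,"hand":0.2},{"tx":0,"ty":0,"tz":0,"twist":0,"hand":0.2}]' >/dev/null
python3 c.py v; python3 -c "
from h import *
to(582,-43,155,36)"
```

```text
tilt tool-y world xy [0.036 0.05 ] [572.3 -46.3 195.5] 15.6
tilt tool-y world xy [0.026 0.055] [568.8 -41.4 189.1] 16.12
clock 16.12 pos [568.8 -41.4 189.1] ang 38.1 F [-0.5  0.6 -0.3] w 0.305
twist 2.1 then tx ty tz cm [ 0.78  3.44 -1.  ]
```

```bash
python3 -c "
from h import *
to(584,-48.8,152,36)"
```

```text
clock 16.12 pos [568.8 -41.4 189.1] ang 38.1 F [-0.5  0.6 -0.3] w 0.305
twist 2.1 then tx ty tz cm [ 0.59  3.71 -1.59]
```

```bash
python3 -m inch '[{"tx":0.6,"ty":0.5,"tz":-1.6,"twist":2,"hand":0.2}]' >/dev/null; python3 c.py v; python3 -m inch '[{"tx":0,"ty":1.5,"tz":0,"twist":0,"hand":0.2},{"tx":0,"ty":1.5,"tz":0,"twist":0,"hand":0.2},{"tx":0,"ty":0,"tz":0,"twist":0,"hand":0.2}]' >/dev/null
python3 -c "
from h import *
print(tilt());to(584,-48.8,152,36)
o=observe();im,d=get_image('wrist');c=cam('wrist',o)
for p in ([584.9,-42.5,60],[576.1,6.7,60]):print('px*1.5',proj(c,p)*1.5)
save('w7.png',im);np.savez('w7.npz',im=im,p=o['eef_pos'],q=o['tcp_rot'])"
```

```text
tilt tool-y world xy [0.025 0.055] [584.1 -49.9 183.3] 16.3
tilt tool-y world xy [0.026 0.055]
clock 16.55 pos [584.9 -47.2 153.3] ang 37.0 F [-0.2  0.7 -0.6] w 0.307
twist 1.0 then tx ty tz cm [-0.18  0.12 -0.08]
px*1.5 [377.78465332 300.65873305]
px*1.5 [430.18986709 199.89480548]
```

View pics/w7.png

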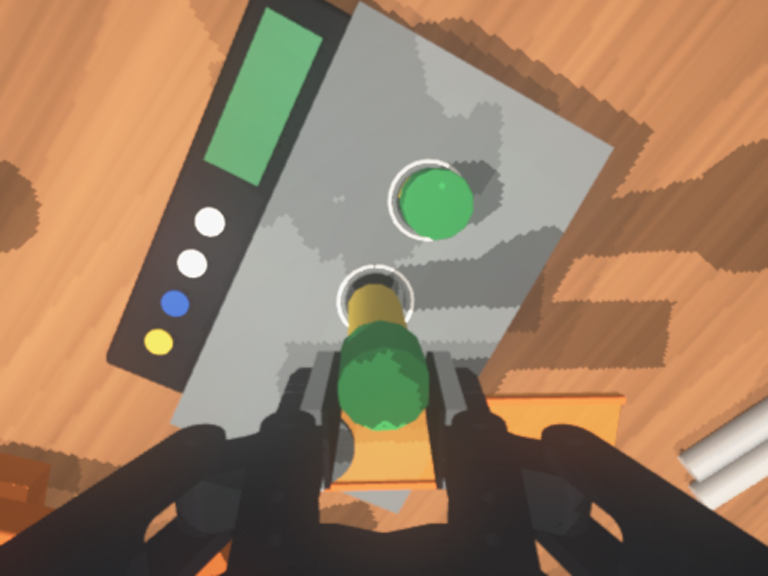

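Inner ring at (376,302), matching the prediction. The vial bottom is about 2.5 mm off (tx +1.2, tz −2.4 mm). I'll correct, then go straight down, allowing for the small tool tilt.

```bash
python3 -m inch '[{"tx":0.12,"ty":0,"tz":-0.24,"twist":0,"hand":0.2}]' >/dev/null; python3 c.py v;  python3 -m inch '[{"tx":-0.05,"ty":1,"tz":-0.03,"twist":0,"hand":0.2},{"tx":-0.05,"ty":1,"tz":-0.03,"twist":0,"hand":0.2},{"tx":-0.05,"ty":1,"tz":-0.03,"twist":0,"hand":0.2},{"tx":0,"ty":0,"tz":0,"twist":0,"hand":0.2}]'
python3 c.py v
```

```text
tilt tool-y world xy [0.029 0.054] [588.3 -48.6 155.5] 16.78
clock: 17.12
eef_pos: [594.8, -51.0, 135.7]
tcp_rot: [-0.659, -0.246, 0.206, 0.681]
wrist_force: [0.6, -0.7, -0.3]
gripper_width: 0.301
tilt tool-y world xy [0.044 0.049] [594.4 -50.7 134.7] 17.22
```

```bash
python3 -c "
from h import *
to(586,-47.9,140,36)"; python3 -m inch '[{"tx":-0.5,"ty":-0.6,"tz":0.7,"twist":0,"hand":0.2},{"tx":0,"ty":0,"tz":0,"twist":0,"hand":0.2}]' >/dev/null
python3 -c "
from h import *
print(tilt());to(586,-47.9,140,36)"
```

```text
clock 17.22 pos [594.4 -50.7 134.7] ang 37.2 F [-0.3  1.2  5.6] w 0.309
twist 1.2 then tx ty tz cm [-0.48 -0.56  0.72]
tilt tool-y world xy [0.042 0.05 ]
clock 17.38 pos [585.3 -48.2 138.8] ang 37.2 F [-0.1  0.5  0. ] w 0.302
twist 1.2 then tx ty tz cm [ 0.09 -0.12 -0.02]
```

```bash
for i in 1 2 3; do python3 -m inch '[{"tx":0,"ty":0.7,"tz":0,"twist":0,"hand":0.2},{"tx":0,"ty":0,"tz":0,"twist":0,"hand":0.2}]' | grep -E "eef|force"; done; python3 -c "
from h import *
print(tilt());to(586,-47.9,92,36)"
```

```text
eef_pos: [585.1, -47.7, 129.6]
wrist_force: [0.6, -0.6, -0.7]
eef_pos: [585.1, -47.3, 120.1]
wrist_force: [-0.1, -1.2, -1.6]
eef_pos: [585.3, -47.0, 111.1]
wrist_force: [-0.2, -1.3, -1.7]
tilt tool-y world xy [0.039 0.05 ]
clock 17.88 pos [585.3 -47.  111.1] ang 37.2 F [-0.2 -1.3 -1.7] w 0.303
twist 1.2 then tx ty tz cm [-0.11  1.91 -0.15]
```

Inserted 24 mm without resistance. Continue to home.

```bash
for i in 1 2; do python3 -m inch '[{"tx":-0.04,"ty":0.6,"tz":-0.04,"twist":0,"hand":0.2},{"tx":0,"ty":0,"tz":0,"twist":0,"hand":0.2}]' | grep -E "eef|force"; done;python3 -m inch '[{"tx":-0.03,"ty":0.4,"tz":-0.03,"twist":0,"hand":0.2},{"tx":0,"ty":0,"tz":0,"twist":0,"hand":0.2}]' | grep -E "eef|force"; python3 -c "
from h import *
print(tilt());to(586,-47.9,91,36)"
```

```text
eef_pos: [585.4, -47.2, 103.8]
wrist_force: [-0.4, 0.1, -0.2]
eef_pos: [585.5, -47.5, 96.9]
wrist_force: [-0.2, -1.3, -1.0]
eef_pos: [585.6, -47.7, 92.3]
wrist_force: [0.1, -0.4, -0.6]
tilt tool-y world xy [0.038 0.051]
clock 18.38 pos [585.6 -47.7  92.3] ang 37.2 F [ 0.1 -0.4 -0.6] w 0.303
twist 1.2 then tx ty tz cm [ 0.01  0.13 -0.05]
```

```bash
python3 -m inch '[{"tx":0,"ty":0.15,"tz":0,"twist":0,"hand":0.2},{"tx":0,"ty":0,"tz":0,"twist":0,"hand":0.7},{"tx":0,"ty":0,"tz":0,"twist":0,"hand":0.7},{"tx":0,"ty":0,"tz":0,"twist":0,"hand":0.7},{"tx":0,"ty":0,"tz":0,"twist":0,"hand":0.7},{"tx":0,"ty":-2,"tz":0,"twist":0,"hand":0.7},{"tx":0,"ty":-3,"tz":0,"twist":0,"hand":0.7},{"tx":0,"ty":-3,"tz":0,"twist":0,"hand":1},{"tx":0,"ty":-2,"tz":0,"twist":0,"hand":1},{"tx":0,"ty":0,"tz":0,"twist":0,"hand":1}]' >/dev/null
python3 -c "
from h import *
print(tilt());caps(80)
o=observe();im,d=get_image('wrist');np.savez('w8.npz',im=im,d=d,p=o['eef_pos'],q=o['tcp_rot']);c=cam('wrist',o);P=cloud(c,d)
for p in([584.9,-42.5,80],[576.1,6.7,80],[591,-100,111]):
  u,v=proj(c,p).round().astype(int);print(p,u,v,P[v,u].round(1) if 0<=v<384 else '')
print(o['eef_pos'])
"
```

```text
tilt tool-y world xy [0.03  0.053]
cap px [193.  67.] n 3066 r 30.6 xy 498.5 -3.0 mean [498.4  -2.2] tool [-41.5 112.5  85.7]
cap px [292. 128.] n 620 r 12.5 xy 576.0 2.8 mean [574.9   2.1] tool [ 23.8 115.2  43.4]
cap px [257. 190.] n 1043 r 13.8 xy 583.9 -44.4 mean [583.8 -44.1] tool [  1.5 112.9   1. ]
[584.9, -42.5, 80] 261 193 [585.4 -42.8  79.4]
[576.1, 6.7, 80] 294 130 [576.2   6.8  80.1]
[591, -100, 111] 219 277 [590.6 -99.6 112. ]
[579.2675318  -51.96311814 190.79152863]
```

Both caps read about 80 mm high over the wells, so both are home. Now I measure the spindle from this same view.

```bash
cat >> h.py <<'E'
def spin(im,d,o):
    c=cam("wrist",o);P=cloud(c,d);near=(d>0)&(np.hypot(P[...,0]-591,P[...,1]+100)<30)
    for lo,hi,nm in((107,115,"tip"),(88.5,96,"shoulder+")):
        q=P[near&(P[...,2]>lo)&(P[...,2]<hi)]
        if len(q)<8: print(nm,len(q));continue
        r=cv2.minAreaRect(q[:,:2].astype(np.float32));e,er=cv2.minEnclosingCircle(q[:,:2].astype(np.float32))
        print(nm,len(q),"mean",q.mean(0).round(1),"rect",np.round(r[0],1),np.round(r[1],1),round(r[2],1),"circ",np.round(e,1),round(er,1))
    hsv=cv2.cvtColor(im,cv2.COLOR_RGB2HSV)
    m=(abs(P[...,2]-90)<4)&(d>0)&(hsv[...,1]>110)&(hsv[...,0]<30)&(P[...,1]<60)&(P[...,0]>560)
    q=P[m]
    if len(q)>50:
        r=cv2.minAreaRect(q[:,:2].astype(np.float32));print("plate n",len(q),np.round(r[0],1),np.round(r[1],1),round(r[2],1))
def t_handle(im,d,o,z=46):
    c=cam("wrist",o);P=cloud(c,d);hsv=cv2.cvtColor(im,cv2.COLOR_RGB2HSV)
    m=(hsv[...,0]<14)&(hsv[...,1]>150)&(d>0)&(abs(P[...,2]-z)<5)
    k,l,s,ce=cv2.connectedComponentsWithStats(m.astype(np.uint8))
    for i in range(1,k):
        if s[i,4]<80: continue
        vu=np.argwhere(l==i);q=plane(c,vu[:,::-1],z);r=cv2.minAreaRect(q[:,:2].astype(np.float32))
        print("bar px",ce[i].round(),s[i,4],"z",np.median(P[l==i][:,2]).round(1),"xy",np.round(r[0],1),"size",np.round(r[1],1),"ang",round(r[2],1))
E
python3 - <<'E'
from h import *
z=np.load("w8.npz");spin(z["im"],z["d"],{"eef_pos":z["p"],"tcp_rot":z["q"]})
to(487,-273,190,-69)
E
```

```text
tip 374 mean [ 593.8 -100.9  110.9] rect [ 594.4 -101.8] [13.6 13.2] 35.5 circ [ 594.  -101.7] 9.0
shoulder+ 2123 mean [597.3 -95.7  91.4] rect [599.2 -98.6] [44.4 42.9] 35.4 circ [598.8 -99. ] 27.1
plate n 7116 [642.3 -67.4] [142.1  43.5] 36.2
clock 19.32 pos [578.1 -51.6 188.4] ang 37.2 F [-0.2  0.4  0.2] w 0.999
twist 106.2 then tx ty tz cm [ 17.39   0.29 -16.46]
```

```bash
python3 -m inch '[{"tx":-3.4,"ty":-0.2,"tz":-2,"twist":0,"hand":1},{"tx":-3.4,"ty":-0.2,"tz":-2,"twist":0,"hand":1},{"tx":-3.4,"ty":-0.2,"tz":-2,"twist":0,"hand":1},{"tx":-3.4,"ty":-0.2,"tz":-2,"twist":0,"hand":1},{"tx":-3.4,"ty":-0.2,"tz":-2,"twist":0,"hand":1},{"tx":-3.2,"ty":-0.2,"tz":-2,"twist":0,"hand":1},{"tx":0,"ty":0,"tz":0,"twist":7.1,"hand":1},{"tx":0,"ty":0,"tz":0,"twist":7.1,"hand":1},{"tx":0,"ty":0,"tz":0,"twist":7.1,"hand":1},{"tx":0,"ty":0,"tz":0,"twist":7.1,"hand":1}]' >/dev/null
python3 c.py v
python3 -m inch '[{"tx":0,"ty":0,"tz":0,"twist":7.1,"hand":1},{"tx":0,"ty":0,"tz":0,"twist":7.1,"hand":1},{"tx":0,"ty":0,"tz":0,"twist":7.1,"hand":1},{"tx":0,"ty":0,"tz":0,"twist":7.1,"hand":1},{"tx":0,"ty":0,"tz":0,"twist":7.1,"hand":1},{"tx":0,"ty":0,"tz":0,"twist":7.1,"hand":1},{"tx":0,"ty":0,"tz":0,"twist":7.1,"hand":1},{"tx":0,"ty":0,"tz":0,"twist":7.1,"hand":1},{"tx":0,"ty":0,"tz":0,"twist":7.1,"hand":1},{"tx":0,"ty":0,"tz":0,"twist":7.1,"hand":1}]' >/dev/null
python3 c.py v
python3 -m inch '[{"tx":0,"ty":0,"tz":0,"twist":6,"hand":1},{"tx":0,"ty":0,"tz":0,"twist":0,"hand":1}]' >/dev/null
python3 -c "
from h import *
print(tilt());to(487,-273,100,-69)
o=observe();im,d=get_image('wrist');np.savez('w9.npz',im=im,d=d,p=o['eef_pos'],q=o['tcp_rot']);t_handle(im,d,o);print(o['joints'].round(2))"
```

```text
tilt tool-y world xy [-0.001  0.075] [ 477.2 -272.2  163.8] 20.25
tilt tool-y world xy [-0.018  0.09 ] [ 472.8 -265.   149.8] 21.18
tilt tool-y world xy [-0.02   0.092]
clock 21.35 pos [ 472.5 -264.1  148.4] ang -67.2 F [-0.1  0.4  0.6] w 1.003
twist 1.8 then tx ty tz cm [1.79 4.71 0.96]
bar px [361.  36.] 387 z 46.2 xy [ 590.1 -274.2] size [52.   3.1] ang 58.3
bar px [293. 183.] 2946 z 46.8 xy [ 489.1 -275.4] size [80.  17.9] ang 19.8
[-0.72  0.14  1.96  0.06  1.12  0.42]
```

Handle found at (489.1, −275.4), 80.0 x 17.9 mm, bar angle 19.8°. I'll take out the radial tilt with settled up moves before grasping.

```bash

for i in 1 2 3 4; do python3 -m inch '[{"tx":0,"ty":-4,"tz":0,"twist":0,"hand":1}]' >/dev/null; python3 c.py v; done
python3 -m inch '[{"tx":0,"ty":4,"tz":0,"twist":0,"hand":1},{"tx":0,"ty":4,"tz":0,"twist":0,"hand":1},{"tx":0,"ty":4,"tz":0,"twist":0,"hand":1}]' >/dev/null; python3 c.py v
python3 -c "
from h import *
to(489.1,-275.4,110,-70.2)"
```

```text
tilt tool-y world xy [-0.013  0.085] [ 475.7 -269.9  193.3] 21.58
tilt tool-y world xy [-0.004  0.077] [ 478.7 -275.3  235.8] 21.77
tilt tool-y world xy [0.006 0.069] [ 481.  -280.   277.3] 21.95
tilt tool-y world xy [0.016 0.06 ] [ 482.7 -284.2  318.8] 22.13
tilt tool-y world xy [0.031 0.047] [ 489.4 -281.1  204.8] 22.48
clock 22.48 pos [ 489.4 -281.1  204.8] ang -65.4 F [-0.2  1.1 -1.4] w 1.001
twist 4.8 then tx ty tz cm [-0.26  9.49 -0.28]
```

```bash

python3 -m inch '[{"tx":-0.3,"ty":2,"tz":-0.3,"twist":4.8,"hand":1},{"tx":0,"ty":4,"tz":0,"twist":0,"hand":1},{"tx":0,"ty":3,"tz":0,"twist":0,"hand":1},{"tx":0,"ty":0,"tz":0,"twist":0,"hand":1}]' >/dev/null
python3 -c "
from h import *
o=observe();im,d=get_image('wrist');t_handle(im,d,o);print(tilt());to(489.1,-275.4,52,-70.2)"
```

```text
bar px [300.  47.] 407 z 45.9 xy [ 593.7 -268.6] size [63.9  2.1] ang 58.0
bar px [249. 218.] 3489 z 46.8 xy [ 489.1 -275.4] size [80.  17.9] ang 19.7
tilt tool-y world xy [0.045 0.034]
clock 22.87 pos [ 494.2 -280.5  123.6] ang -70.0 F [0.  1.  0.1] w 0.999
twist 0.2 then tx ty tz cm [-0.53  7.15 -0.69]
```

```bash

python3 -m inch '[{"tx":-0.5,"ty":1.5,"tz":-0.7,"twist":0,"hand":1},{"tx":0,"ty":2,"tz":0,"twist":0,"hand":1},{"tx":0,"ty":2,"tz":0,"twist":0,"hand":1},{"tx":0,"ty":0,"tz":0,"twist":0,"hand":1}]' >/dev/null
python3 -c "
from h import *
print(tilt());to(489.1,-275.4,51,-70.2)"
```

```text
tilt tool-y world xy [0.063 0.019]
clock 23.20 pos [ 496.6 -283.7   82.4] ang -69.8 F [-1.1  0.6 -0.2] w 1.003
twist 0.4 then tx ty tz cm [-1.04  3.11 -0.63]
```

```bash

python3 -m inch '[{"tx":-1.1,"ty":0,"tz":-0.7,"twist":0,"hand":1},{"tx":0,"ty":0,"tz":0,"twist":0,"hand":1}]' |grep eef
python3 -m inch '[{"tx":-0.2,"ty":1.4,"tz":0,"twist":0,"hand":1},{"tx":0,"ty":0,"tz":0,"twist":0,"hand":1}]' |grep eef
python3 -m inch '[{"tx":-0.2,"ty":1.4,"tz":0,"twist":0,"hand":1},{"tx":0,"ty":0,"tz":0,"twist":0,"hand":1}]' |grep eef
python3 -c "
from h import *
print(tilt());to(489.1,-275.4,51,-70.2)"
```

```text
eef_pos: [489.3, -278.7, 88.4]
eef_pos: [493.2, -279.6, 80.1]
eef_pos: [496.0, -279.7, 69.0]
tilt tool-y world xy [0.083 0.002]
clock 23.70 pos [ 496.  -279.7   69. ] ang -69.6 F [-0.2  0.7  0.1] w 0.999
twist 0.6 then tx ty tz cm [-0.68  1.74 -0.64]
```

```bash

python3 -m inch '[{"tx":-0.5,"ty":-3,"tz":-0.6,"twist":0,"hand":1},{"tx":0,"ty":-3,"tz":0,"twist":0,"hand":1},{"tx":0,"ty":-3,"tz":0,"twist":0,"hand":1},{"tx":0,"ty":-3,"tz":0,"twist":0,"hand":1},{"tx":0,"ty":0,"tz":0,"twist":0,"hand":1}]' |grep eef;python3 -c "
from h import *
print(tilt())"
python3 -m inch '[{"tx":0,"ty":0,"tz":0,"twist":7,"hand":1},{"tx":0,"ty":0,"tz":0,"twist":-7,"hand":1},{"tx":0,"ty":0,"tz":0,"twist":7,"hand":1},{"tx":0,"ty":0,"tz":0,"twist":-7,"hand":1},{"tx":0,"ty":0,"tz":0,"twist":7,"hand":1},{"tx":0,"ty":0,"tz":0,"twist":-7,"hand":1},{"tx":0,"ty":0,"tz":0,"twist":7,"hand":1},{"tx":0,"ty":0,"tz":0,"twist":-7,"hand":1}]' |grep eef;python3 -c "
from h import *
print(tilt())"
python3 -m inch '[{"tx":0,"ty":2,"tz":0,"twist":0,"hand":1}]' |grep eef; python3 c.py v
python3 -m inch '[{"tx":0,"ty":2,"tz":0,"twist":0,"hand":1}]' |grep eef; python3 c.py v
python3 -c "
from h import *
to(489.1,-275.4,51,-70.2)"
```

```text
eef_pos: [479.3, -278.2, 193.9]
tilt tool-y world xy [0.08  0.004]
eef_pos: [484.0, -282.8, 206.8]
tilt tool-y world xy [ 0.094 -0.009]
eef_pos: [488.3, -285.1, 192.1]
tilt tool-y world xy [ 0.091 -0.006] [ 485.1 -282.2  185.1] 24.97
eef_pos: [488.9, -284.1, 169.4]
tilt tool-y world xy [ 0.086 -0.002] [ 485.6 -281.2  162.7] 25.15
clock 25.15 pos [ 485.6 -281.2  162.7] ang -70.1 F [-1.1 -0.1 -0.7] w 1.002
twist 0.1 then tx ty tz cm [-0.77 11.16 -0.37]
```

```bash

python3 -m inch '[{"tx":-0.4,"ty":-4,"tz":0,"twist":0,"hand":1},{"tx":-0.4,"ty":-4,"tz":-0.4,"twist":0,"hand":1},{"tx":0,"ty":-4,"tz":0,"twist":0,"hand":1},{"tx":0,"ty":-4,"tz":0,"twist":0,"hand":1}]' |grep eef; python3 c.py v
for i in 1 2 3 4; do python3 -m inch '[{"tx":0,"ty":4,"tz":0,"twist":0,"hand":1}]' >/dev/null; python3 c.py v; done
python3 -m inch '[{"tx":0,"ty":0,"tz":0,"twist":7,"hand":1},{"tx":0,"ty":0,"tz":0,"twist":-7,"hand":1},{"tx":0,"ty":0,"tz":0,"twist":7,"hand":1},{"tx":0,"ty":0,"tz":0,"twist":-7,"hand":1}]' |grep eef;python3 c.py v
python3 -c "
from h import *
to(489.1,-275.4,51,-70.2)"
```

```text
eef_pos: [460.5, -270.6, 315.1]
tilt tool-y world xy [0.076 0.007] [ 463.4 -273.3  323.8] 25.58
tilt tool-y world xy [0.071 0.011] [ 465.  -271.8  281.1] 25.77
tilt tool-y world xy [0.06 0.02] [ 464.9 -268.6  236.2] 25.95
tilt tool-y world xy [0.051 0.028] [ 464.6 -265.7  196.1] 26.13
tilt tool-y world xy [0.043 0.035] [ 464.5 -262.9  156. ] 26.32
eef_pos: [466.2, -264.6, 165.9]
tilt tool-y world xy [0.046 0.033] [ 466.7 -265.1  166.5] 26.75
clock 26.75 pos [ 466.7 -265.1  166.5] ang -70.1 F [-0.4 -0.2 -0. ] w 1.003
twist 0.1 then tx ty tz cm [ 1.9  11.6   1.13]
```

Settled down moves tilt it inward, so the tilt can be controlled. I'll approach with settled down moves.

```bash

python3 -m inch '[{"tx":1.9,"ty":2,"tz":1.1,"twist":0,"hand":1}]' >/dev/null; python3 c.py v
for i in 1 2; do python3 -m inch '[{"tx":0,"ty":3,"tz":0,"twist":0,"hand":1}]' >/dev/null; python3 c.py v; done
python3 -c "
from h import *
to(489.1,-275.4,51,-70.2)"
```

```text
tilt tool-y world xy [0.046 0.033] [ 485.4 -279.7  147. ] 26.93
tilt tool-y world xy [0.04  0.038] [ 484.9 -277.1  114.6] 27.12
tilt tool-y world xy [0.034 0.044] [ 483.7 -273.8   82.1] 27.3
clock 27.30 pos [ 483.7 -273.8   82.1] ang -70.3 F [-0.9  0.6 -1. ] w 1.000
twist -0.1 then tx ty tz cm [0.43 3.12 0.31]
```

```bash

python3 -m inch '[{"tx":0.4,"ty":1.6,"tz":0.3,"twist":0,"hand":1}]' >/dev/null; python3 c.py v
python3 -m inch '[{"tx":0,"ty":1.4,"tz":0,"twist":0,"hand":1}]' >/dev/null; python3 c.py v
python3 -c "
from h import *
to(489.1,-275.4,51,-70.2)
o=observe();im,d=get_image('wrist');t_handle(im,d,o)"
```

```text
tilt tool-y world xy [0.031 0.046] [ 487.5 -275.1   66. ] 27.48
tilt tool-y world xy [0.029 0.048] [ 487.2 -273.7   51.4] 27.67
clock 27.67 pos [ 487.2 -273.7   51.4] ang -70.3 F [-0.2  0.2 -0.8] w 1.001
twist -0.1 then tx ty tz cm [0.22 0.04 0.12]
bar px [369.  39.] 938 z 46.3 xy [ 585.5 -281.7] size [34.7  3.9] ang 58.3
bar px [260. 259.] 7422 z 46.7 xy [ 489.3 -275.3] size [80.4 17.8] ang 19.8
```

```bash

python3 -m inch '[{"tx":0,"ty":0,"tz":0,"twist":0,"hand":0.05},{"tx":0,"ty":0,"tz":0,"twist":0,"hand":0.05},{"tx":0,"ty":0,"tz":0,"twist":0,"hand":0.05},{"tx":0,"ty":0,"tz":0,"twist":0,"hand":0.05},{"tx":0,"ty":0,"tz":0,"twist":0,"hand":0.05},{"tx":0,"ty":0,"tz":0,"twist":0,"hand":0.05},{"tx":0,"ty":0,"tz":0,"twist":0,"hand":0.05},{"tx":0,"ty":0,"tz":0,"twist":0,"hand":0.05},{"tx":0,"ty":0,"tz":0,"twist":0,"hand":0.05}]' 60 
for i in 1 2 3 4; do python3 -m inch '[{"tx":0,"ty":-4,"tz":0,"twist":0,"hand":0.05}]' >/dev/null; python3 c.py v; done
python3 -c "
from h import *
to(594.9,-101.7,180,-54);print(observe()['gripper_width'])"
```

```text
clock: 28.47
eef_pos: [488.6, -275.1, 55.4]
tcp_rot: [-0.558, 0.407, -0.408, 0.597]
wrist_force: [-0.0, 0.2, -0.3]
gripper_width: 0.188
tilt tool-y world xy [0.04  0.038] [ 489.8 -279.1   99.9] 28.65
tilt tool-y world xy [0.048 0.031] [ 490.9 -282.9  142.6] 28.83
tilt tool-y world xy [0.056 0.024] [ 491.5 -286.1  184.4] 29.02
tilt tool-y world xy [0.065 0.016] [ 491.7 -289.   226. ] 29.2
clock 29.20 pos [ 491.7 -289.   226. ] ang -70.4 F [-0.2 -0.5  1.4] w 0.187
twist -16.4 then tx ty tz cm [-9.11  5.82 19.02]
0.18701079161418052
```

```bash

python3 -m inch '[{"tx":-2.35,"ty":0,"tz":2.65,"twist":0,"hand":0.05},{"tx":-2.35,"ty":0,"tz":2.65,"twist":0,"hand":0.05},{"tx":-2.35,"ty":0,"tz":2.65,"twist":0,"hand":0.05},{"tx":-2.35,"ty":0,"tz":2.65,"twist":0,"hand":0.05},{"tx":-2.35,"ty":0,"tz":2.65,"twist":0,"hand":0.05}]' >/dev/null; python3 c.py v
python3 -m inch '[{"tx":0,"ty":0,"tz":0,"twist":-5.5,"hand":0.05},{"tx":0,"ty":0,"tz":0,"twist":-5.5,"hand":0.05},{"tx":0,"ty":0,"tz":0,"twist":-5.5,"hand":0.05}]' >/dev/null; python3 c.py v
python3 -c "
from h import *
to(594.9,-101.7,185,-54);print(observe()['gripper_width'],observe()['joints'].round(2))"
```

```text
tilt tool-y world xy [0.07  0.011] [ 579.6 -133.5  233.9] 29.72
tilt tool-y world xy [0.067 0.012] [ 579.4 -131.8  230.8] 30.07
clock 30.07 pos [ 579.4 -131.8  230.8] ang -53.7 F [ 0.2 -0.7 -1.4] w 0.192
twist 0.3 then tx ty tz cm [-1.66  4.71  2.74]
0.19161237433218978 [-0.41  0.1   1.84  0.04  1.15  0.51]
```

```bash

python3 -m inch '[{"tx":-1.6,"ty":-3,"tz":2,"twist":0,"hand":0.05},{"tx":0,"ty":-4,"tz":0.7,"twist":0,"hand":0.05},{"tx":0,"ty":-4,"tz":0,"twist":0,"hand":0.05},{"tx":0,"ty":-4,"tz":0,"twist":0,"hand":0.05}]' >/dev/null; python3 c.py v
for i in 1 2 3 4; do python3 -m inch '[{"tx":0,"ty":4.1,"tz":0,"twist":0,"hand":0.05}]' >/dev/null; python3 c.py v; done
python3 -c "
from h import *
to(594.9,-101.7,185,-54);print(observe()['gripper_width'])"
```

```text
tilt tool-y world xy [0.055 0.015] [ 579.9 -105.9  378. ] 30.5
tilt tool-y world xy [0.047 0.018] [ 580.2 -105.1  331.5] 30.68
tilt tool-y world xy [0.032 0.024] [ 578.4 -103.5  287.3] 30.87
tilt tool-y world xy [0.019 0.029] [ 576.7 -101.8  247.7] 31.05
tilt tool-y world xy [0.008 0.032] [574.8 -99.9 207.9] 31.23
clock 31.23 pos [574.8 -99.9 207.9] ang -54.9 F [-0.9  0.3 -1.6] w 0.192
twist -0.9 then tx ty tz cm [1.37 2.3  1.46]
0.19222100642918388
```

Tilt is down to 0.033. Now I check how the handle sits in the grip, from the wrist camera.

```bash
python3 - <<'E'
from h import *
o=observe();im,d=get_image('wrist');np.savez('w10.npz',im=im,d=d,p=o['eef_pos'],q=o['tcp_rot'])
T=np.array(calibration('wrist')['T_tool_cam']);K,_,_=cam('wrist',o)
v,u=np.indices(d.shape);pc=np.stack([(u-K[0,2])/K[0,0]*d,(v-K[1,2])/K[1,1]*d,d],-1);Pt=pc@T[:3,:3].T+T[:3,3]
hsv=cv2.cvtColor(im,cv2.COLOR_RGB2HSV);m=(hsv[...,0]<14)&(hsv[...,1]>140)&(d>0)&(d<230)
q=Pt[m];print(m.sum(),np.percentile(q,[1,50,99],axis=0).round(1))
top=q[(q[:,1]<16)&(abs(q[:,0])<12)]
A=np.c_[top[:,0],top[:,2],np.ones(len(top))];s=np.linalg.lstsq(A,top[:,1],rcond=None)[0];print("top plane y = %.3f x + %.3f z + %.1f"%tuple(s))
r=cv2.minAreaRect(top[:,[0,2]].astype(np.float32));print("rect x,z",r)
R=Ro.from_quat(o['tcp_rot']).as_matrix();n=R@np.array([-s[0],1,-s[1]]);n/=np.linalg.norm(n);print("handle down axis world",n.round(3));print(o['eef_pos'],tilt())
save('w10.png',im)
E
```

```text
9117 [[-15.3   3.2 -38.3]
 [  0.6   9.3  11.1]
 [ 34.6 120.6 122.8]]
top plane y = -0.035 x + 0.051 z + 8.5
rect x,z ((0.13667678833007812, -0.76116943359375), (18.29897117614746, 80.76702880859375), 0.33309319615364075)
handle down axis world [-0.014 -0.025 -1.   ]
[574.8119205  -99.93559326 207.87636731] tilt tool-y world xy [0.012 0.031]
```

View pics/w10.png

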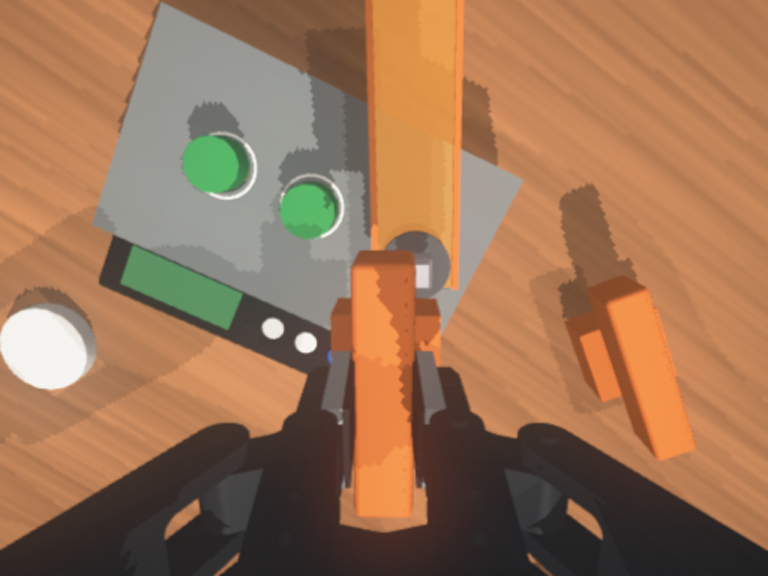

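Picture 11: the handle is gripped square and nearly vertical. Its bar is parallel to the amber plate, and the spindle tip is at (422,272). Refine the spindle position from this view and move above it.

```bash
python3 - <<'E'
from h import *
z=np.load("w10.npz");o={"eef_pos":z["p"],"tcp_rot":z["q"]};spin(z["im"],z["d"],o)
c=cam("wrist",o);print("shoulder px->",plane(c,[(277,178)],92).round(1),"tip px->",plane(c,[(282,181)],111).round(1), "pred px*1.5",proj(c,[594.9,-101.7,92])*1.5,proj(c,[594.9,-101.7,111])*1.5)
to(596,-100.4,178,-54)
E
```

```text
tip 187 mean [ 597.2 -104.2  111. ] rect [ 596.6 -104.6] [12.6  7. ] 37.1 circ [ 596.7 -104.9] 7.0
shoulder+ 1794 mean [604.7 -98.9  91.1] rect [599.5 -98.7] [44.4 41.4] 37.2 circ [599.6 -99. ] 27.1
plate n 10085 [637.1 -71.3] [129.4  42.1] 36.2
shoulder px-> [[ 594.3 -102.9   92. ]] tip px-> [[ 597.6 -103.7  111. ]] pred px*1.5 [414.2459858  264.52276143] [415.86646475 273.83870899]
clock 31.28 pos [ 576.2 -100.4  210.7] ang -54.9 F [ 0.2  1.  -1.1] w 0.190
twist -0.9 then tx ty tz cm [1.22 3.29 1.51]
```

```bash

python3 -m inch '[{"tx":1.25,"ty":1.5,"tz":1.5,"twist":-0.9,"hand":0.05}]' >/dev/null; python3 c.py v
python3 -m inch '[{"tx":0,"ty":1.5,"tz":0,"twist":0,"hand":0.05}]' >/dev/null; python3 c.py v
python3 -c "
from h import *
to(596,-100.7,172,-54)"
```

```text
tilt tool-y world xy [0.013 0.031] [ 597.2 -102.   196.9] 31.47
tilt tool-y world xy [0.011 0.031] [ 596.9 -101.4  181.5] 31.65
clock 31.65 pos [ 596.9 -101.4  181.5] ang -54.0 F [-0.  -0.2 -0.6] w 0.194
twist -0.0 then tx ty tz cm [-0.09  0.95 -0.06]
```

```bash

python3 -m inch '[{"tx":-0.1,"ty":0.9,"tz":-0.06,"twist":0,"hand":0.05}]' |grep force; python3 c.py v
python3 -m inch '[{"tx":0,"ty":0.7,"tz":0,"twist":0,"hand":0.05}]' |grep force; python3 c.py v
python3 -m inch '[{"tx":0,"ty":0.5,"tz":0,"twist":0,"hand":0.05}]' |grep force; python3 c.py v
python3 -c "
from h import *
to(596,-100.7,147,-54)"
```

```text
wrist_force: [0.7, -1.4, 0.6]
tilt tool-y world xy [0.009 0.032] [ 594.8 -100.3  171.4] 31.83
wrist_force: [-0.0, 0.8, -0.4]
tilt tool-y world xy [0.007 0.033] [594.1 -99.8 163.3] 32.02
wrist_force: [0.8, -1.7, 0.7]
tilt tool-y world xy [0.009 0.031] [ 594.7 -100.2  158.2] 32.2
clock 32.20 pos [ 594.7 -100.2  158.2] ang -54.0 F [ 2.3 -2.3 -2.1] w 0.186
twist -0.0 then tx ty tz cm [0.14 1.12 0.05]
```

The underside is now about 104 mm high, below the tip top, so it has engaged. Continue down.

```bash

python3 -m inch '[{"tx":0.05,"ty":0.5,"tz":0.03,"twist":0,"hand":0.05}]' |grep force; python3 c.py v
python3 -m inch '[{"tx":0.05,"ty":0.5,"tz":0.03,"twist":0,"hand":0.05}]' |grep force; python3 c.py v
python3 -m inch '[{"tx":0,"ty":0.3,"tz":0,"twist":0,"hand":0.05}]' |grep force; python3 c.py v
python3 -c "
from h import *
to(596,-100.7,147,-54)"
```

```text
wrist_force: [-1.4, -0.9, 0.1]
tilt tool-y world xy [0.008 0.031] [ 594.9 -100.3  152.3] 32.38
wrist_force: [-1.2, -1.3, 0.6]
tilt tool-y world xy [0.008 0.031] [ 595.7 -100.7  147.7] 32.57
wrist_force: [-7.8, 1.4, 21.5]
tilt tool-y world xy [0.007 0.031] [ 595.9 -100.9  147.5] 32.75
clock 32.75 pos [ 595.9 -100.9  147.5] ang -54.0 F [-5.9  0.2 12.1] w 0.193
twist -0.0 then tx ty tz cm [-0.01  0.05  0.02]
```

Home: 12–20 N contact at z = 147.5 against 146.5 expected. Hold briefly, then start turning counter-clockwise (negative twist).

```bash

python3 -m inch '[{"tx":0,"ty":0,"tz":0,"twist":0,"hand":0.05},{"tx":0,"ty":0,"tz":0,"twist":0,"hand":0.05},{"tx":0,"ty":0,"tz":0,"twist":0,"hand":0.05}]' |grep force
for i in 1 2 ; do python3 -m inch '[{"tx":0,"ty":0,"tz":0,"twist":-5,"hand":0.05}]' |grep force; python3 c.py v; done
python3 -c "
from h import *
to(595.9,-100.9,147.5,10)"
```

```text
wrist_force: [-0.9, -0.4, -1.3]
wrist_force: [-2.1, -1.1, 5.1]
tilt tool-y world xy [0.005 0.032] [ 595.2 -100.5  147.7] 33.18
wrist_force: [-1.9, -1.6, 1.9]
tilt tool-y world xy [0.004 0.032] [ 594.9 -100.6  147.7] 33.37
clock 33.37 pos [ 594.9 -100.6  147.7] ang -44.1 F [-2.1 -0.7  2.3] w 0.190
twist -54.1 then tx ty tz cm [ 0.09  0.01 -0.05]
```

Smooth and centred. Continue.

```bash

for i in 1 2 3 4 5; do python3 -m inch '[{"tx":0,"ty":0.05,"tz":0,"twist":-6,"hand":0.05}]' |grep force; python3 c.py v; done
python3 -c "
from h import *
to(595.2,-100.9,147.2,10)"
```

```text
wrist_force: [-3.8, -0.3, 6.6]
tilt tool-y world xy [0.003 0.032] [ 594.8 -100.7  147.6] 33.55
wrist_force: [-2.6, -1.5, 4.5]
tilt tool-y world xy [0.002 0.032] [ 594.6 -100.7  147.6] 33.73
wrist_force: [-3.3, -1.4, 5.7]
tilt tool-y world xy [0.001 0.032] [ 594.4 -100.8  147.6] 33.92
wrist_force: [-3.7, -0.9, 4.9]
tilt tool-y world xy [0.    0.032] [ 594.2 -100.9  147.6] 34.1
wrist_force: [-2.4, -0.8, 4.7]
tilt tool-y world xy [-0.001  0.032] [ 594.  -100.9  147.7] 34.28
clock 34.28 pos [ 594.  -100.9  147.7] ang -14.5 F [-2.5 -0.3  5.2] w 0.190
twist -24.5 then tx ty tz cm [ 0.12  0.05 -0.02]
```

```bash

for i in 1 2 3 4 5 6; do python3 -m inch '[{"tx":0.02,"ty":0.04,"tz":0,"twist":-5,"hand":0.05}]' |grep force; python3 c.py v; python3 -c "
from h import *
o=observe();R=Ro.from_quat(o['tcp_rot']).as_matrix();print('Mz',o['moment'].round(2),'ang',np.degrees(np.arctan2(R[1,0],R[0,0])).round(1))"; done
```

```text
wrist_force: [-3.9, -0.0, 4.5]
tilt tool-y world xy [-0.002  0.032] [ 593.9 -101.   147.7] 34.47
Mz [-0.1   0.78  0.07] ang -9.6
wrist_force: [-3.5, -0.3, 5.7]
tilt tool-y world xy [-0.004  0.032] [ 593.7 -101.1  147.7] 34.65
Mz [-0.1   0.77  0.02] ang -4.8
wrist_force: [-3.1, -1.6, 5.3]
tilt tool-y world xy [-0.005  0.031] [ 593.6 -101.2  147.7] 34.83
Mz [-0.11  0.8   0.07] ang 0.1
wrist_force: [-3.1, -1.7, 4.7]
tilt tool-y world xy [-0.007  0.031] [ 593.5 -101.3  147.7] 35.02
Mz [-0.13  0.82  0.07] ang 4.9
wrist_force: [-3.8, -1.0, 5.5]
tilt tool-y world xy [-0.008  0.031] [ 593.4 -101.4  147.7] 35.2
Mz [-0.11  0.81  0.02] ang 9.8
wrist_force: [-3.2, -0.9, 6.0]
tilt tool-y world xy [-0.009  0.031] [ 593.3 -101.5  147.7] 35.38
Mz [-0.21  0.82  0.02] ang 14.7
```

```bash

for i in 1 2 3 4; do python3 -m inch '[{"tx":0.02,"ty":0.04,"tz":0,"twist":-2,"hand":0.05}]' >/dev/null; python3 c.py v; python3 -c "
from h import *
o=observe();R=Ro.from_quat(o['tcp_rot']).as_matrix();print('Mz',o['moment'].round(2),'F',o['wrist_force'].round(1),'ang',np.degrees(np.arctan2(R[1,0],R[0,0])).round(1))"; done
python3 - <<'E'
from h import *
im,d=get_image('side');P=cloud(cam('side'),d);hsv=cv2.cvtColor(im,cv2.COLOR_RGB2HSV)
m=(abs(P[...,2]-90)<5)&(hsv[...,1]>100)&(hsv[...,0]<30)&(d>0)&(abs(P[...,1])<200)&(P[...,0]>480)
k,l,s,ce=cv2.connectedComponentsWithStats(m.astype(np.uint8));i=1+s[1:,4].argmax();r=cv2.minAreaRect(P[l==i][:,:2].astype(np.float32));print("plate",s[i,4],r)
E
```

```text
tilt tool-y world xy [-0.01  0.03] [ 593.2 -101.5  147.7] 35.57
Mz [-0.11  0.74  0.01] F [-3.3 -0.2  5. ] ang 16.5
tilt tool-y world xy [-0.011  0.03 ] [ 593.2 -101.6  147.7] 35.75
Mz [-0.11  0.71 -0.07] F [-3.2 -1.4  4.6] ang 18.2
tilt tool-y world xy [-0.012  0.03 ] [ 593.2 -101.7  147.7] 35.93
Mz [-0.2   0.73 -0.25] F [-2.7 -1.4  6.3] ang 19.9
tilt tool-y world xy [-0.013  0.031] [ 593.2 -101.7  147.7] 36.12
Mz [-0.2   0.79 -0.37] F [-3.1 -1.2  4.2] ang 21.6
plate 700 ((583.4840698242188, -40.795654296875), (42.42796325683594, 142.79200744628906), 10.214690208435059)
```

The moment is rising at the stop, and the plate measures 100.2° against the reader's y axis at 100.1°: fully shut. Relax the twist a little, open, and retreat straight up.

```bash
python3 -m inch '[{"tx":0,"ty":0,"tz":0,"twist":4,"hand":0.05},{"tx":0,"ty":0,"tz":0,"twist":0,"hand":0.7},{"tx":0,"ty":0,"tz":0,"twist":0,"hand":0.7},{"tx":0,"ty":0,"tz":0,"twist":0,"hand":0.7},{"tx":0,"ty":0,"tz":0,"twist":0,"hand":0.7},{"tx":0,"ty":0,"tz":0,"twist":0,"hand":0.7}]'
python3 -m inch '[{"tx":0,"ty":-2,"tz":0,"twist":0,"hand":0.8},{"tx":0,"ty":-3,"tz":0,"twist":0,"hand":0.8},{"tx":0,"ty":-4,"tz":0,"twist":0,"hand":0.8},{"tx":0,"ty":-4,"tz":0,"twist":0,"hand":0.8},{"tx":0,"ty":0,"tz":0,"twist":0,"hand":0.8},{"tx":0,"ty":0,"tz":0,"twist":0,"hand":0.8}]'
python3 - <<'E'
from h import *
for n in('side','wrist'):
    o=observe();c=cam(n,o);im,d=get_image(n);P=cloud(c,d);H,S,V=cv2.split(cv2.cvtColor(im,cv2.COLOR_RGB2HSV))
    near=(d>0)&(np.hypot(P[...,0]-594,P[...,1]+101)<60)
    q=P[near&(P[...,2]>130)&(P[...,2]<150)&(H<14)&(S>140)];
    if len(q)>20:
        A=np.c_[q[:,0]-594,q[:,1]+101,np.ones(len(q))];t=q[:,2]>np.percentile(q[:,2],60)-5
        s=np.linalg.lstsq(A[t],q[t,2],rcond=None)[0];r=cv2.minAreaRect(q[t][:,:2].astype(np.float32));print(n,"bar",len(q),"top z %.1f slope %.3f %.3f"%(s[2],s[0],s[1]),r)
    m=(abs(P[...,2]-90)<5)&(S>100)&(H<30)&(d>0)&(abs(P[...,1])<200)&(P[...,0]>480)
    k,l,st,ce=cv2.connectedComponentsWithStats(m.astype(np.uint8))
    if k>1: i=1+st[1:,4].argmax();print("plate",st[i,4],cv2.minAreaRect(P[l==i][:,:2].astype(np.float32)))
    for p in([584.9,-42.5],[576.1,6.7]):
        g=(d>0)&(np.hypot(P[...,0]-p[0],P[...,1]-p[1])<12)&(P[...,2]>60);print(p,np.percentile(P[g][:,2],[50,95]).round(1) if g.any() else None)
save('end.png',get_image('side')[0][100:260,150:350],3)
E
```

```text
clock: 36.67
eef_pos: [593.5, -100.6, 145.4]
tcp_rot: [-0.687, -0.101, 0.106, 0.712]
wrist_force: [0.4, 1.1, -0.3]
gripper_width: 0.702
clock: 37.17
eef_pos: [593.5, -103.8, 275.6]
tcp_rot: [-0.685, -0.098, 0.108, 0.713]
wrist_force: [-0.3, 0.1, -1.5]
gripper_width: 0.798
side bar 184 top z 137.9 slope 0.005 -0.010 ((594.1618041992188, -100.15803527832031), (18.31113052368164, 80.96333312988281), 16.32378578186035)
plate 695 ((583.7650146484375, -41.5982666015625), (42.29311752319336, 144.1936798095703), 10.078390121459961)
[584.9, -42.5] [88.  89.9]
[576.1, 6.7] [88. 90.]
wrist bar 2120 top z 138.7 slope -0.003 -0.004 ((594.9068603515625, -102.36155700683594), (17.900123596191406, 80.26219940185547), 15.745848655700684)
plate 5750 ((583.4154052734375, -38.130958557128906), (42.06340026855469, 130.057861328125), 10.068440437316895)
[584.9, -42.5] [89.  90.2]
[576.1, 6.7] [88.9 90.1]
```

View pics/end.png

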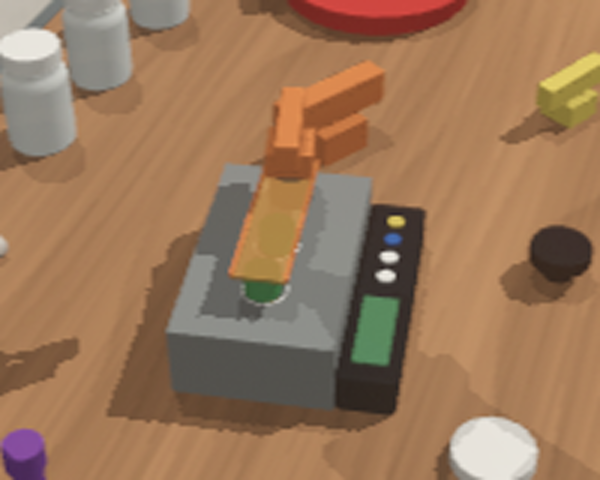

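The handle top is at 138 mm (92 + 46) and level, the plate lies over both green caps, and the gripper is clear. Handing in.

```bash
python3 -c "
from plant import *
print(sign_off())"
```

```text
the job is handed in; nothing more can be done
None
```

The job is done and handed in at about 37 s of the 72 s allowed. Both green-capped vials are in the wells, the handle is fully down on the spindle, and the amber cover is shut with the gripper clear; no verdict was reported.

**Last checks**
- **Vials:** before the cover was shut, both cap tops read about 80 mm high over their wells, which is home.
- **Handle:** its top reads 138–139 mm, with 138 expected. It is level and within about 1–2 mm of the spindle axis.
- **Cover:** the plate lies at 100.1°, in line with the reader's y axis, so it is at its stop.
- **Black-capped vials:** I did not touch them, and the last wrist view over the rack showed the one in view in its hole. I did not measure either one again at the end.

**What disagreed**
- **Camera views:** the side and top views differed by about 4 mm in y. I relied on the wrist view, which agreed with how the vials and handle actually fitted.
- **Vial positions:** one wrist reading put the outer cap about 4 mm off because the cap was partly hidden. A depth reading at the expected spot put it back on the well.
- **Tool tilt:** the tool drifted up to 0.15 rad off vertical during some moves. I brought it down to about 0.03 rad before fitting the handle. The second vial was 6–9 mm off line on its first way down, so I backed it off and redid it.

I viewed 12 pictures, two over the budget of 10.

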